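# Index the sloped sample carousel and load it

## Robot

A 6-joint arm with a two-finger parallel gripper is mounted at the origin on a cart in front of the work surface, level with it; the furniture and walls round the work are solid. World frame = base frame: x ahead of the robot, y to its left, z up, the work surface at z = 0. Lengths are in m, angles in degrees, forces in N, time in s.
With the tool pointing down it reaches from about 0.25 to 0.725 m from the base axis. Payload 9.7 kg.
Tool frame: the origin (TCP) lies midway between the tips of the shut fingers; the grasp point (between the pads) lies 19 mm behind it (bot.hold_point_z is the distance from the TCP to the grasp point, in m); z points along the fingers, y is the line along which they close (so a half turn about z gives the same grasp; the last joint's range is limited). The gripper opens to 85 mm and grips with 20 to 120 N. Pads are 22 mm wide; open, the fingers measure 114 mm over their backs; the gripper's body (76 mm by 85 mm) begins 54 mm behind the grasp point. The pads swing forward as they close: fully open they stand 13 mm farther back than shut.
Start: joints at [68.526, 4.979, 10.078, 95.1, 0, 90], TCP at [0.201, 0.512, 0.231] pointing down, gripper open.
Joint ranges: [-179.16, 179.16], [-48.56, 103.87], [-65.8, 70.77], [-126.05, 130.52], [-82.76, 87.17], [-180, 180]. Speed limits (degrees/s): [127.2, 127.2, 147.25, 180, 180, 180].

## Interface

Orientations are given as [roll, pitch, yaw] about the fixed x, y, z axes, in that order (R = Rz(yaw) Ry(pitch) Rx(roll)).
In Python, from workcell import bot gives the robot as it stands.
- The arm moves only by the tool play_rows, never from a script. Its argument "steps" is a list that holds one entry, the list of rows, each a list of 4 numbers: the shift along the tool's x, y, z in m, then the turn about the tool's z in rad. In form: [[[tx, ty, tz, yaw], ...]]. A call has exactly 5 rows; each row shifts and turns the commanded pose from where the row before left it, along the tool's axes as they then stand; what a row does not reach is not made up. A row lasts 1/12 s, in which the tool goes at most 41.7 mm and 7.16 degrees, less where a joint would pass 70% of its speed; a pose out of reach is approached as far as the arm can. A call is refused whole if a number of a shift passes 0.0417 or a number of a turn 0.125, either way. A call with a gripper value outside its range is refused whole. "gripper" is the finger opening in m, from 0 to 0.0854, set as the call begins (left out, the last holds). The fingers move at their own pace and stop on an object; "squeeze" is the grip in N (left out, the last holds). Time passes only in rows, so rows that do not move let the fingers close, or fill a call up. It gives the time, the measured TCP pose, the force, the opening and the grip force at its end, in the units of the state.
- bot.get_obs(): the state, without advancing time (a new reading comes with each control period).
- bot.camera(name): name is "scene" or "side" or "wrist"; returns a dict with "img" (384x512x3 uint8, blue, green, red), "vfov" (degrees; the focal length in pixels is half the picture's height over the tangent of half this angle, whatever the lens; pixels are square), "cx", "cy" (the principal point, pixels), "D" ([k1, k2, p1, p2, k3] as OpenCV has them; the pictures are not rectified), "xyz" and "attitude" of the camera in the world. Camera axes: x right, y down, z forward; pixel columns grow to the right and rows downward; lengths in m; the calibration is good to about 2 mm. A picture is of the moment at which its call begins. There is no depth.
- bot.job_done(): hands the job in; it is judged then, once.
The state is a dict: "time": time; "q": joint angles; "qd": joint speeds; "joint_efforts": joint torques, N m; "ee_pos": TCP position; "tcp_rot": TCP orientation; "wrist_force": force on the tool from outside, world axes, zero at the start; "torque": the same for the moment, N m; "opening": finger opening in m; "grasp_force": force on a finger pad.
Only numpy, scipy, OpenCV 4.12 (cv2) and the standard library are available. Lean on these libraries where they do the work, as an engineer would, in place of code of your own. Each camera call takes 0.05 s, during which the arm holds its last target. There are 200 camera calls.

## Task

Turn the sloped sample carousel, by pushing one of its upright pins or its rim, until its one large pocket stands at the fixed pointer on the low side. With the pocket there, seat the open metal adapter cup squarely and fully down in the large pocket, then set the glass weighing bottle fully down in the cup, lid end up, square to the sloping face. Leave the pocket at the pointer and do not knock over the bottle or disturb the vial and the rubber stopper standing round the work.

Things in the scene. Friction and masses are not known exactly. Their poses are not given: they have to be found in the camera images.
- hub (a point): Centre of the carousel's face, on its axis; fixed. The carousel is a grey disc, 220 mm across and 12 mm thick, on a grey stand; its top face slopes 25 degrees down towards the robot side. This frame does not turn with the disc: z is the face's outward normal (the turning axis, up and towards the low side), x points up the slope, y lies level along the face. A low cap (40 mm across, 10 mm high) covers the centre. The carousel's place and heading vary.
- index (a point): Where the centre of the large pocket's floor must come: on the top face, 68 mm from the hub straight down the slope (-x of the hub frame, whose axes it shares). The fixed aluminium pointer stands just outside the rim here, its tip 115 mm from the hub, about level with the face.
- turntable (a joint): Angle of the disc about the hub's z axis (right-hand rule), rad, endless. 0 (or any whole turn) = large pocket at the pointer. It starts anywhere from 0.8 to 5.48. It turns freely with slight drag (about 0.1 N m, that is 1 N at a pin) and stops where it is left.
- pocket (a point): Centre of the large pocket's floor (the disc's top face), 68 mm from the hub; turns with the disc. z is the face normal; x points to the hub. The pocket is a white round collar, 49 mm inside diameter, 61 mm outside, 7 mm high; a short dark line on the rim marks it. The two other, much smaller pockets (28 mm inside, 37 mm outside, 7 mm high) are not used.
- pin_left (a point): Centre of the top end of an upright steel pin, 10 mm in diameter, 33 mm high above the face (square to it), 98 mm from the hub, 60 degrees clockwise from the large pocket (seen from above the face). z is the face normal.
- pin_right (a point): The same for the pin 60 degrees anticlockwise from the large pocket.
- pin_far (a point): The same for the pin opposite the large pocket.
- adapter_centre (a point): Centre of the adapter cup, half-way up: open round aluminium cup, 46 mm outside diameter, 20 mm high, foot slightly chamfered, recess 41 mm in diameter and 14 mm deep (floor 6 mm thick). z is its axis, up out of its mouth; stands upright on the worktop. 60 g.
- adapter: The same cup; origin at the centre of its underside.
- bottle_centre (a point): Centre of the glass weighing bottle, half-way up: round, 36 mm diameter body up to 34 mm, 38 mm wide stopper lid above it with a small knob, 53 mm high in all, lid fixed. z is its axis. Stands upright on the worktop. About 45 g.
- bottle: The same bottle; origin at the centre of its underside.
- vial_black: Bystander: small glass vial with black cap, 25 mm diameter, 50 mm high, origin at the centre of its underside. Not to be disturbed.
- stopper: Bystander: rubber stopper, 32 mm diameter, 26 mm high, origin at the centre of its underside. Not to be disturbed.
Things that resemble listed ones, but are neither listed nor needed, are in the scene too. Leave any green look-alike of the adapter alone. Leave any turquoise look-alike of the bottle alone.

How it is judged (in metres and radians):
On the way, in this order (a step that is already met when the one before it is completed fails the run):
1. the large pocket has been turned to the pointer and stands still there (distance between pocket and index below 0.007 m and velocity of joint turntable between -0.05 and 0.05 rad/s), for 0.3 s.
2. the adapter cup is fully seated in the large pocket, released, with the pocket at the pointer (distance between pocket and index below 0.007 m and distance between adapter and pocket below 0.006 m and z of adapter in the frame of pocket below 0.0025 m and angle between the z axis of adapter and the z axis of pocket, either way round below 0.1 rad and contact force between the fingers and adapter below 0.1 N), for 0.2 s.
At the end, for the whole second after the job is handed in: Large pocket's centre within 7 mm (6 degrees) of the index point, disc still; adapter cup on the pocket's floor (within 2.5 mm, square within 0.10 rad); bottle on the cup's floor (within about 2 mm, square to the face within 0.15 rad); both at rest and released (all of step 2 and velocity of joint turntable between -0.05 and 0.05 rad/s and distance between bottle and adapter below 0.0115 m and z of bottle in the frame of adapter between 0.004 and 0.0085 m and angle between the z axis of bottle and the z axis of pocket, either way round below 0.15 rad and linear speed of each of bottle, adapter below 0.01 m/s and contact force between the fingers and bottle below 0.1 N); the robot touches nothing.
It fails at once if a bystander (vial or rubber stopper) was moved more than 30 mm (distance of any of vial_black, stopper from where it was at the start of the episode above 0.03 m).
It fails at once if the weighing bottle was knocked over (more than 70 degrees from upright) (angle between bottle's own z axis and vertical above 1.22 rad).
It also fails if it takes over 64 s, if anything falls off the work surface, if the arm or the gripper's body presses on something with over 40 N, if the wrist force passes 120 N, or if a joint passes its speed limit or range.

## Working session

There is one attempt and no reset: what is moved stays moved. The work goes in short steps, Python scripts to look and compute and a tool call to move; the robot and the scene stay as the last step left them, time stands still between calls to the robot, and variables do not carry over. Pictures are saved under pics/ and viewed, at most 10 in all, crops included, and the job is handed in when it is done.

Besides the shell and the picture viewer there is one more tool, called after ">>>" by a JSON object that holds its "api" and its "payload", one argument or row to a line. play_rows: Moves the arm, as the interface text tells. Its arguments: {"type":"object","properties":{"steps":{"type":"array","items":{"type":"array","items":{"type":"array","items":{"type":"number"}}}},"gripper":{"type":"number"},"squeeze":{"type":"number"}},"required":["steps"]}

```bash
mkdir -p pics; ls
cat > h.py <<'E'
import numpy as np, cv2
from scipy.spatial.transform import Rotation as R
from workcell import bot
def cam(n,save=None):
    c=bot.camera(n); im=c["img"]; h=im.shape[0]
    f=h/2/np.tan(np.radians(c["vfov"]/2))
    c["K"]=np.array([[f,0,c["cx"]],[0,f,c["cy"]],[0,0,1.]]); c["D"]=np.array(c["D"],float)
    a=np.array(c["attitude"],float); c["R"]=a if a.shape==(3,3) else R.from_euler('xyz',a,degrees=True).as_matrix()
    c["t"]=np.array(c["xyz"],float)
    if save: cv2.imwrite(save,im)
    return c
def ray(c,uv):
    p=cv2.undistortPoints(np.array(uv,float).reshape(-1,1,2),c["K"],c["D"]).reshape(-1,2)
    return np.c_[p,np.ones(len(p))]@c["R"].T
def onz(c,uv,z):
    d=ray(c,uv); return c["t"]+d*((z-c["t"][2])/d[:,2])[:,None]
def onplane(c,uv,p,n):
    d=ray(c,uv); return c["t"]+d*(((p-c["t"])@n)/(d@n))[:,None]
def proj(c,P):
    P=np.atleast_2d(np.array(P,float)); rt=c["R"].T
    return cv2.projectPoints(P,cv2.Rodrigues(rt)[0],-rt@c["t"],c["K"],c["D"])[0].reshape(-1,2)
def tri(c1,u1,c2,u2):
    a,b=ray(c1,u1)[0],ray(c2,u2)[0]; a/=np.linalg.norm(a); b/=np.linalg.norm(b)
    s=np.linalg.lstsq(np.c_[a,-b],c2["t"]-c1["t"],rcond=None)[0]
    p,q=c1["t"]+s[0]*a,c2["t"]+s[1]*b; return (p+q)/2,np.linalg.norm(p-q)
E
python3 - <<'E'
from h import *
o=bot.get_obs(); print(o)
ims=[]
for n in("scene","side","wrist"):
    c=cam(n); print(n,c["t"],c["attitude"],c["vfov"],c["D"],c["cx"],c["cy"]); ims.append(c["img"]); cv2.imwrite(f"pics/{n}0.png",c["img"])
E
```

```text
pics
{'time': 0.0, 'q': array([ 6.85258748e+01,  5.01284795e+00,  1.00343154e+01,  9.50979937e+01,
       -1.25331806e-03,  8.99988074e+01]), 'qd': array([ 0.01927157, -0.02498648, -0.07118522,  0.05641583,  0.04937204,
        0.01352841]), 'joint_efforts': array([ 2.79282962e-03, -5.20392072e+01,  4.64804792e+01,  1.63556373e-02,
        2.81374207e-05,  6.22565295e-06]), 'ee_pos': array([0.20127114, 0.511617  , 0.23056504]), 'tcp_rot': array([-1.79923474e+02,  1.25172401e-03,  1.58527069e+02]), 'wrist_force': array([ 0.3633731 , -0.87094724,  0.34791138]), 'torque': array([ 0.01589196, -0.0425262 , -0.01975536]), 'grasp_force': 0.0, 'opening': 0.08547177984136543}
scene [0.58405135 0.82903431 0.95984553] [-136.36762848    1.16248216  173.98633309] 53.161658065112 [0.02292973 0.         0.         0.         0.        ] 256.1770852345201 190.3568721492691
side [0.49373466 0.94104183 0.89001665] [-130.08355367   -0.56092905 -175.69715808] 44.641926102332185 [-0.10482263  0.          0.          0.          0.        ] 254.05854497318475 188.8343774645868
wrist [0.13543768 0.53797786 0.37493746] [1.63951698e+02 5.10508185e-02 6.86136688e+01] 69.36722884791136 [-0.03691092  0.          0.          0.          0.        ] 260.50046965192155 190.11956238156995
```

View pics/scene0.png

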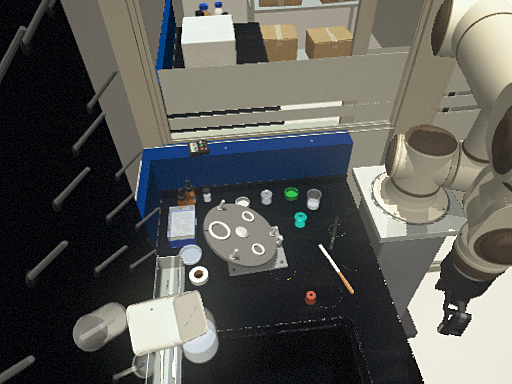

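View pics/side0.png

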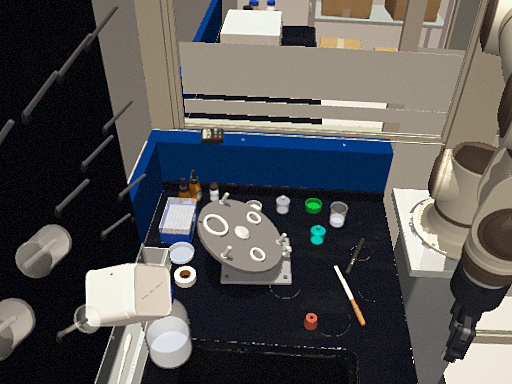

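The scene and side views show the robot at right. The carousel is centred at about (241,232) in scene and (241,233) in side. Upper candidates in side are a white/glass thing (283,204), a green cup (313,205), a white cup (338,214), a turquoise bottle (318,234) and a red stopper (311,321). I'll enlarge these.

Run:
```python
import cv2
a=cv2.imread("pics/side0.png")[175:345,150:375]; cv2.imwrite("pics/s1.png",cv2.resize(a,None,fx=3.5,fy=3.5,interpolation=cv2.INTER_CUBIC))
a=cv2.imread("pics/scene0.png")[175:315,155:355]; cv2.imwrite("pics/s2.png",cv2.resize(a,None,fx=4,fy=4,interpolation=cv2.INTER_CUBIC))
```

```text
(no output)
```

View pics/s1.png

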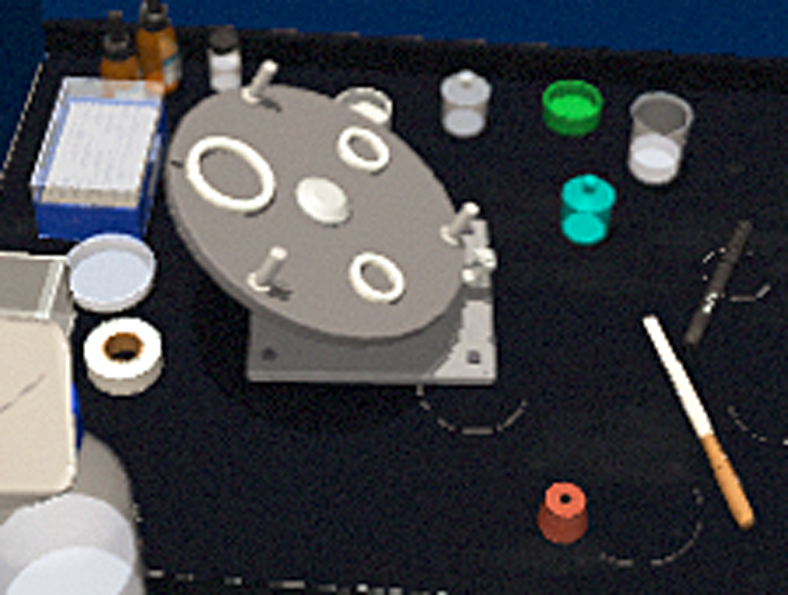

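View pics/s2.png

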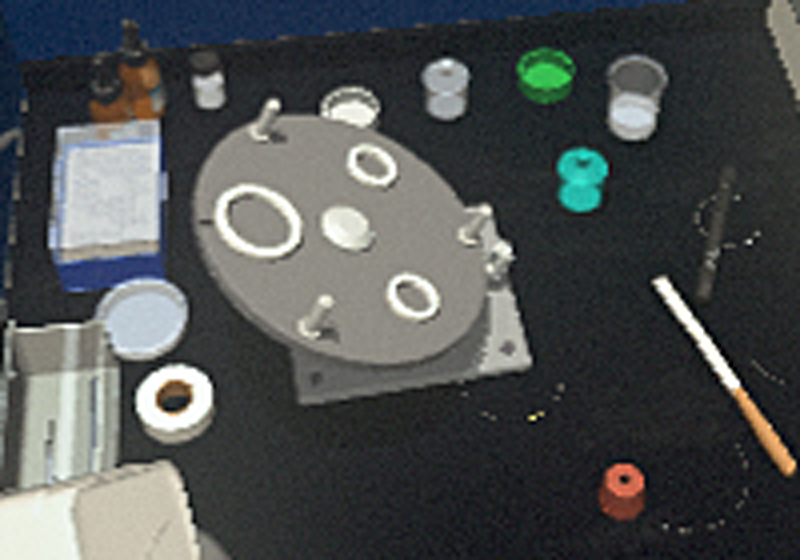

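The side crop (×3.5, offset 150,175) shows these:
- **Large pocket:** (230,174), at the high side.
- **Pins:** (267,70), (468,213) and (275,257).
- **Pointer:** (480,262).
- **Bottle:** candidates are the clear one (465,105) and the turquoise one (588,210). The clear glass one with a knob fits. The open glass beaker (660,140) has no lid.
- **Adapter:** candidates are the grey-white cup behind the disc (365,105) and the green one (572,107). The grey one fits.
- **Bystanders:** the vial is at (225,60) and the stopper at (562,512).

```bash
cat > m.py <<'E'
from h import *
c=[cam("side"),cam("scene")]
S=lambda x,y:(150+x/3.5,175+y/3.5); C=lambda x,y:(155+x/4,175+y/4)
for nm,u,v,z in [("bottle base",S(464,124),C(447,105),0.0),("bottle lid",S(466,86),C(446,74),.048),("beaker",S(655,165),C(632,125),.0),("turq",S(586,230),C(580,197),0),("green rim",S(572,97),C(546,68),.02),("adapter rim",S(364,103),C(351,104),.02),("stopper top",S(565,497),C(624,478),.026),("vial base",S(226,82),C(209,100),0),("plateR",S(494,381),C(531,368),0.0)]:
    print(nm,onz(c[0],[u],z)[0].round(3),onz(c[1],[v],z)[0].round(3))
# pts: hub cap top, pin tops, pocket ring top
U={"cap":(S(322,195),C(347,224)),"pfar":(S(471,208),C(483,212)),"pA":(S(269,67),C(271,106)),"pB":(S(276,254),C(324,302)),"pock":(S(230,174),C(257,221)),"ptr":(S(470,262),C(490,262))}
for k,(a,b) in U.items(): print(k,*[np.round(x,3) for x in tri(c[0],[a],c[1],[b])])
from scipy.optimize import least_squares
def model(p):
    x,y,z,hd,th=p; ch,sh=np.cos(hd),np.sin(hd); t=np.radians(25)
    H=np.array([[ch*np.cos(t),-sh,-ch*np.sin(t)],[sh*np.cos(t),ch,-sh*np.sin(t)],[np.sin(t),0,np.cos(t)]])
    L=lambda r,a,h:[r*np.cos(a),r*np.sin(a),h]; a=th+np.pi
    pts={"cap":L(0,0,.010),"pfar":L(.098,a+np.pi,.033),"pA":L(.098,a-np.pi/3,.033),"pB":L(.098,a+np.pi/3,.033),"pock":L(.068,a,.007)}
    return {k:np.array([x,y,z])+H@np.array(v) for k,v in pts.items()},H
def res(p):
    m=model(p)[0]; r=[]
    for k in m:
        for j in (0,1): r+=list(proj(c[j],m[k])[0]-U[k][j])
    return np.array(r)
if __name__=="__main__":
    best=min((least_squares(res,[.55,.4,.12,h0,th],loss="soft_l1") for h0 in(-.5,0,.5) for th in(2.6,3.4)),key=lambda s:s.cost)
    print(best.x.round(4),best.cost,res(best.x).reshape(-1,4).round(1)); print({k:v.round(3) for k,v in model(best.x)[0].items()})
E
python3 m.py
```

```text
bottle base [ 0.478 -0.027  0.   ] [ 0.478 -0.028 -0.   ]
bottle lid [ 0.478 -0.019  0.048] [ 0.479 -0.019  0.048]
beaker [0.327 0.007 0.   ] [0.328 0.012 0.   ]
turq [0.383 0.082 0.   ] [0.385 0.082 0.   ]
green rim [ 0.393 -0.045  0.02 ] [ 0.392 -0.042  0.02 ]
adapter rim [ 0.558 -0.023  0.02 ] [ 0.558 -0.021  0.02 ]
stopper top [0.405 0.339 0.026] [0.405 0.34  0.026]
vial base [ 0.675 -0.062  0.   ] [ 0.677 -0.059  0.   ]
plateR [0.449 0.23  0.   ] [ 0.449  0.233 -0.   ]
cap [0.572 0.174 0.113] 0.001
pfar [0.473 0.157 0.091] 0.003
pA [0.618 0.09  0.15 ] 0.002
pB [0.592 0.26  0.147] 0.001
pock [0.633 0.178 0.131] 0.001
ptr [0.472 0.182 0.065] 0.003
[0.5751 0.1698 0.0989 0.0744 3.2255] 1.1834590169681272 [[ 0.7  0.3  0.5 -0.2]
 [-0.7  0.5  0.2 -0.4]
 [-0.6  0.   0.2 -0.3]
 [-0.1  0.1  0.1 -0.1]
 [-0.4 -0.1  0.1 -0.1]]
{'cap': array([0.571, 0.17 , 0.108]), 'pfar': array([0.474, 0.154, 0.088]), 'pA': array([0.618, 0.092, 0.152]), 'pB': array([0.592, 0.26 , 0.146]), 'pock': array([0.633, 0.18 , 0.134])}
```

```bash
cat > plan.py <<'E'
from h import *
HUB=np.array([.5751,.1698,.0989]); HD=.0744
def Hm(hd=HD):
    ch,sh=np.cos(hd),np.sin(hd); t=np.radians(25)
    return np.array([[ch*np.cos(t),-sh,-ch*np.sin(t)],[sh*np.cos(t),ch,-sh*np.sin(t)],[np.sin(t),0,np.cos(t)]])
def face(x,y,z): return HUB+Hm()@np.array([x,y,z])
def arc(deg,r,h): a=np.radians(deg); return face(r*np.cos(a),r*np.sin(a),h)
def rows(start,rpy,wps):
    """wps: list of (xyz, maxstep); straight lines; rows in tool axes rounded to mm"""
    T=R.from_euler('xyz',rpy,degrees=True).as_matrix(); p=np.array(start,float); out=[]
    for w,st in wps:
        n=max(1,int(np.ceil(np.linalg.norm(np.array(w)-p)/st))); a=p.copy()
        for i in range(1,n+1):
            d=np.round(T.T@(a+(np.array(w)-a)*i/n-p),3); p=p+T@d; out.append([float(v) for v in d]+[0])
    while len(out)%5: out.append([0,0,0,0])
    for i in range(0,len(out),5): print(str([out[i:i+5]]).replace("0.0,","0,").replace(" ",""))
    print("end",p.round(4))
E
python3 - <<'E'
from plan import *
o=bot.get_obs(); s=arc(152,.096,.014)
rpy=[180,0,158.527]
rows(o["ee_pos"],rpy,[([s[0]-.03,s[1]+.03,.2],.032),(s,.03)]+[(arc(d,.096,.014),.03) for d in range(158,271,6)])
E
```

```text
[[[-0.028,-0.013,0.003,0],[-0.029,-0.014,0.002,0],[-0.028,-0.013,0.003,0],[-0.028,-0.013,0.002,0],[-0.029,-0.014,0.003,0]]]
[[[-0.028,-0.013,0.002,0],[-0.028,-0.013,0.003,0],[-0.029,-0.013,0.003,0],[-0.028,-0.014,0.002,0],[-0.028,-0.013,0.003,0]]]
[[[-0.029,-0.013,0.002,0],[-0.028,-0.014,0.003,0],[-0.008,-0.003,0.025,0],[-0.008,-0.004,0.025,0],[-0.007,-0.003,0.024,0]]]
[[[-0.008,-0.003,0.025,0],[-0.008,-0.004,0.025,0],[-0,-0.01,0.002,0],[-0.002,-0.009,0.001,0],[-0.002,-0.01,0.001,0]]]
[[[-0.004,-0.01,0.001,0],[-0.004,-0.009,-0,0],[-0.005,-0.008,-0,0],[-0.006,-0.008,-0.001,0],[-0.006,-0.008,-0.002,0]]]
[[[-0.008,-0.007,-0.001,0],[-0.007,-0.006,-0.002,0],[-0.009,-0.005,-0.003,0],[-0.008,-0.004,-0.002,0],[-0.009,-0.003,-0.004,0]]]
[[[-0.009,-0.003,-0.003,0],[-0.01,-0.001,-0.004,0],[-0.009,-0,-0.003,0],[-0.009,0.001,-0.004,0],[-0.009,0.001,-0.005,0]]]
[[[-0.009,0.003,-0.004,0],[0,0,0,0],[0,0,0,0],[0,0,0,0],[0,0,0,0]]]
end [0.5704 0.0732 0.1089]
```

>>> {"api": "play_rows", "payload": {
  "steps": [
    [[-0.028,-0.013,0.003,0],[-0.029,-0.014,0.002,0],[-0.028,-0.013,0.003,0],[-0.028,-0.013,0.002,0],[-0.029,-0.014,0.003,0]]
  ],
  "gripper": 0,
  "squeeze": 20
}}

```text
time: 0.67
ee_pos: [0.3096, 0.3965, 0.2182]
tcp_rot: [180.0, 0.0, 158.6]
wrist_force: [0.1, 0.7, 0.7]
opening: 0.0255
grasp_force: 0.0
```

>>> {"api": "play_rows", "payload": {
  "steps": [
    [[-0.028,-0.013,0.002,0],[-0.028,-0.013,0.003,0],[-0.029,-0.013,0.003,0],[-0.028,-0.014,0.002,0],[-0.028,-0.013,0.003,0]]
  ]
}}

```text
time: 1.08
ee_pos: [0.4168, 0.2831, 0.2053]
tcp_rot: [180.0, 0.0, 158.5]
wrist_force: [-0.7, -0.1, -0.1]
opening: 0.0002
grasp_force: 0.0
```

>>> {"api": "play_rows", "payload": {
  "steps": [
    [[-0.029,-0.013,0.002,0],[-0.028,-0.014,0.003,0],[0,0,0,0],[0,0,0,0],[0,0,0,0]]
  ]
}}

```text
time: 1.5
ee_pos: [0.459, 0.2385, 0.2002]
tcp_rot: [-180.0, -0.0, 158.5]
wrist_force: [-0.1, 0.5, 0.3]
opening: -0.0005
grasp_force: 0.0
```

Run:
```python
from plan import *
c=cam("wrist"); im=c["img"].copy()
for P in [face(0,0,.01),face(-.068,0,0),face(-.115,0,0),arc(184.8,.098,.033)]:
    print(proj(c,P).round(0)); 
np.save("w1.npy",np.r_[c["t"],c["R"].ravel()]); cv2.imwrite("pics/w1.png",im)
```

```text
[[237. 314.]]
[[216. 251.]]
[[201. 212.]]
[[187. 230.]]
```

View pics/w1.png

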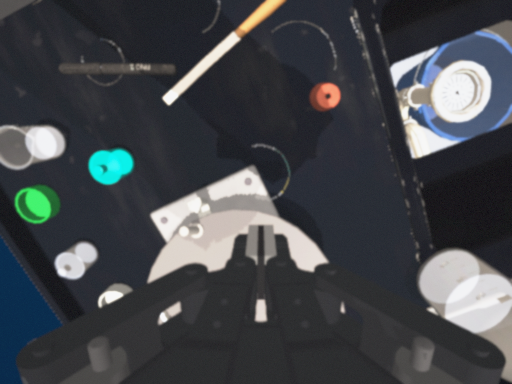

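The wrist view shows the pointer at about (198,207) and the far pin at (190,231). Both match the predictions (201,212) and (187,230), so I'll push the far pin.

>>> {"api": "play_rows", "payload": {
  "steps": [
    [[-0.008,-0.003,0.025,0],[-0.008,-0.004,0.025,0],[-0.007,-0.003,0.024,0],[-0.008,-0.003,0.025,0],[-0.008,-0.004,0.025,0]]
  ]
}}

```text
time: 1.97
ee_pos: [0.4889, 0.2094, 0.0756]
tcp_rot: [180.0, 0.0, 158.7]
wrist_force: [-0.3, -0.3, -0.3]
opening: -0.0
grasp_force: 0.0
```

>>> {"api": "play_rows", "payload": {
  "steps": [
    [[0,-0.01,0.002,0],[-0.002,-0.009,0.001,0],[-0.002,-0.01,0.001,0],[-0.004,-0.01,0.001,0],[-0.004,-0.009,0,0]]
  ]
}}

```text
time: 2.38
ee_pos: [0.4833, 0.1589, 0.073]
tcp_rot: [179.9, 0.1, 158.6]
wrist_force: [2.5, 2.5, 2.6]
opening: -0.0003
grasp_force: 1.8
```

>>> {"api": "play_rows", "payload": {
  "steps": [
    [[-0.005,-0.008,0,0],[-0.006,-0.008,-0.001,0],[-0.006,-0.008,-0.002,0],[-0.008,-0.007,-0.001,0],[-0.007,-0.006,-0.002,0]]
  ]
}}

```text
time: 2.8
ee_pos: [0.5032, 0.1143, 0.0804]
tcp_rot: [179.5, 0.4, 158.6]
wrist_force: [15.6, 19.4, 7.8]
opening: 0.0001
grasp_force: 12.2
```

Run:
```python
from plan import *
o=bot.get_obs(); print(o["ee_pos"],o["wrist_force"])
rows(o["ee_pos"],[180,0,158.527],[(arc(d,.096,.014),.03) for d in range(224,333,6)])
```

```text
[0.50318413 0.11430825 0.08041984] [15.57752791 19.35597279  7.84923411]
[[[-0.014,-0.012,-0.002,0],[-0.009,-0.003,-0.003,0],[-0.009,-0.002,-0.003,0],[-0.009,-0.002,-0.004,0],[-0.01,0,-0.004,0]]]
[[[-0.009,0.001,-0.004,0],[-0.009,0.002,-0.004,0],[-0.008,0.002,-0.004,0],[-0.009,0.004,-0.005,0],[-0.007,0.005,-0.004,0]]]
[[[-0.008,0.006,-0.004,0],[-0.006,0.006,-0.004,0],[-0.006,0.007,-0.004,0],[-0.005,0.008,-0.004,0],[-0.004,0.009,-0.003,0]]]
[[[-0.004,0.008,-0.003,0],[-0.002,0.01,-0.003,0],[-0.002,0.009,-0.003,0],[-0,0.01,-0.002,0],[0,0,0,0]]]
end [0.6491 0.13   0.1474]
```

Run:
```python
from plan import *
print(arc(212,.096,.014)); o=bot.get_obs();print(o["ee_pos"],o["wrist_force"],o["torque"], (Hm().T@(o["ee_pos"]-HUB)))
a=cam("side")["img"][175:345,150:375]; b=cam("wrist")["img"]
a=cv2.resize(a,None,fx=2,fy=2.26,interpolation=cv2.INTER_CUBIC)[:384]
b=cv2.resize(b[100:384,100:400],None,fx=1.2,fy=1.2); h=max(a.shape[0],b.shape[0])
z=np.zeros((h,a.shape[1]+b.shape[1],3),np.uint8); z[:a.shape[0],:a.shape[1]]=a; z[:b.shape[0],a.shape[1]:]=b; print(z.shape); cv2.imwrite("pics/p1.png",z[:600,:800])
```

```text
[0.49940035 0.11314416 0.07718185]
[0.50318413 0.11430825 0.08041984] [15.57752791 19.35597279  7.84923411] [ 3.58383557 -3.12668806  0.1767978 ] [-0.07654597 -0.04999263  0.01530338]
(384, 810, 3)
```

View pics/p1.png

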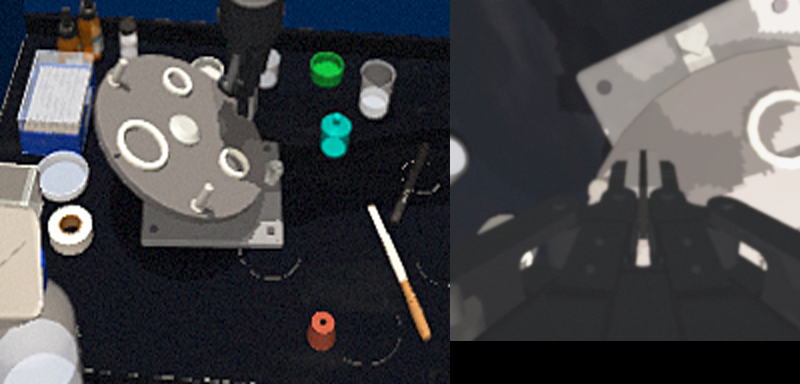

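Run:
```python
from plan import *
c=cam("wrist")
for d in range(212,244,3): print(d,proj(c,arc(d,.098,.033)).round(0)[0],end=" ")
im=c["img"]; cv2.imwrite("pics/p2.png",cv2.resize(im[200:330,150:330],None,fx=4,fy=4,interpolation=cv2.INTER_CUBIC))
```

```text
212 [245. 230.] 215 [240. 238.] 218 [235. 247.] 221 [231. 256.] 224 [227. 265.] 227 [223. 275.] 230 [220. 284.] 233 [218. 294.] 236 [216. 304.] 239 [214. 314.] 242 [213. 324.]
```

View pics/p2.png

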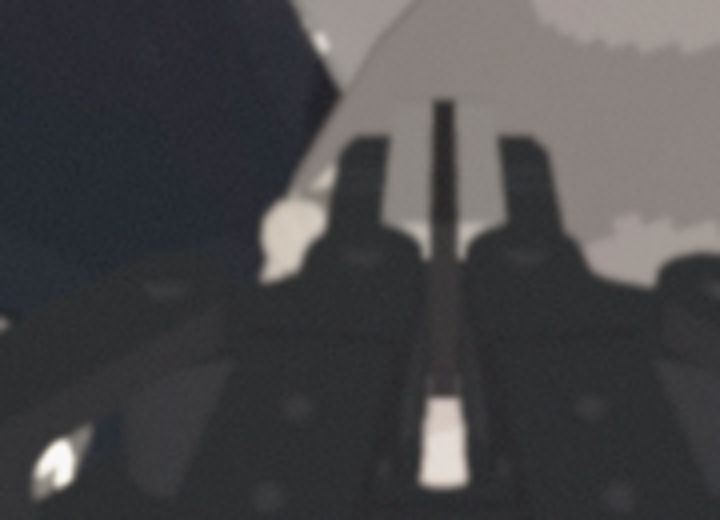

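Run:
```python
from plan import *
o=bot.get_obs()
w=[(face(-.085,-.044,.016),.01),(arc(208,.098,.016)+Hm()@[-.006,0,0],.01)]+[(arc(d,.098,.016)+Hm()@[-.006,0,0],.03) for d in range(213,334,5)]
rows(o["ee_pos"],[180,0,158.5],w)
```

```text
[[[0.005,0.001,0.002,0],[0.005,0.001,0.001,0],[0.005,-0.005,0.003,0],[-0.006,-0.005,-0.002,0],[-0.007,-0.004,-0.002,0]]]
[[[-0.008,-0.004,-0.002,0],[-0.007,-0.003,-0.003,0],[-0.008,-0.002,-0.002,0],[-0.008,-0.002,-0.003,0],[-0.008,-0.001,-0.004,0]]]
[[[-0.008,0,-0.003,0],[-0.008,0.001,-0.003,0],[-0.007,0.001,-0.004,0],[-0.008,0.002,-0.003,0],[-0.007,0.003,-0.004,0]]]
[[[-0.007,0.003,-0.004,0],[-0.007,0.005,-0.003,0],[-0.006,0.004,-0.004,0],[-0.006,0.006,-0.003,0],[-0.005,0.005,-0.004,0]]]
[[[-0.004,0.007,-0.003,0],[-0.005,0.007,-0.003,0],[-0.003,0.007,-0.003,0],[-0.003,0.007,-0.003,0],[-0.002,0.008,-0.002,0]]]
[[[-0.002,0.008,-0.002,0],[-0.001,0.009,-0.002,0],[0,0.008,-0.002,0],[0,0,0,0],[0,0,0,0]]]
end [0.6453 0.1304 0.1475]
```

>>> {"api": "play_rows", "payload": {
  "steps": [
    [[0.005,0.001,0.001,0],[0.003,0.001,0,0],[0.004,-0.005,0.002,0],[-0.006,-0.005,-0.002,0],[-0.007,-0.004,-0.002,0]]
  ]
}}

```text
time: 3.37
ee_pos: [0.4956, 0.101, 0.0787]
tcp_rot: [-180.0, -0.0, 158.6]
wrist_force: [-0.1, 1.5, 0.5]
opening: -0.0001
grasp_force: 0.7
```

>>> {"api": "play_rows", "payload": {
  "steps": [
    [[-0.008,-0.004,-0.002,0],[-0.007,-0.003,-0.003,0],[-0.008,-0.002,-0.002,0],[-0.008,-0.002,-0.003,0],[-0.008,-0.001,-0.004,0]]
  ]
}}

```text
time: 3.78
ee_pos: [0.5281, 0.0754, 0.0922]
tcp_rot: [-180.0, -0.0, 158.5]
wrist_force: [-0.8, 1.7, -0.1]
opening: 0.0001
grasp_force: 0.6
```

>>> {"api": "play_rows", "payload": {
  "steps": [
    [[-0.008,0,-0.003,0],[-0.008,0.001,-0.003,0],[-0.007,0.001,-0.004,0],[-0.008,0.002,-0.003,0],[-0.007,0.003,-0.004,0]]
  ]
}}

```text
time: 4.2
ee_pos: [0.566, 0.0689, 0.1095]
tcp_rot: [180.0, -0.0, 158.5]
wrist_force: [-2.0, 1.7, -1.1]
opening: -0.0002
grasp_force: 1.2
```

>>> {"api": "play_rows", "payload": {
  "steps": [
    [[-0.007,0.003,-0.004,0],[-0.007,0.005,-0.003,0],[-0.006,0.004,-0.004,0],[-0.006,0.006,-0.003,0],[-0.005,0.005,-0.004,0]]
  ]
}}

```text
time: 4.62
ee_pos: [0.6023, 0.0801, 0.1268]
tcp_rot: [180.0, -0.2, 158.6]
wrist_force: [-7.1, 10.1, -3.7]
opening: 0.0001
grasp_force: 5.1
```

>>> {"api": "play_rows", "payload": {
  "steps": [
    [[-0.004,0.007,-0.003,0],[-0.005,0.007,-0.003,0],[-0.003,0.007,-0.003,0],[-0.003,0.007,-0.003,0],[-0.002,0.008,-0.002,0]]
  ]
}}

```text
time: 5.03
ee_pos: [0.6324, 0.1062, 0.1415]
tcp_rot: [-180.0, 0.0, 158.5]
wrist_force: [-0.4, -1.7, 0.2]
opening: -0.0
grasp_force: 0.6
```

Run:
```python
from plan import *
o=bot.get_obs(); print(o["ee_pos"],o["wrist_force"],(Hm().T@(o["ee_pos"]-HUB)))
c=cam("side"); s=cam("scene"); cv2.imwrite("pics/side2.png",c["img"]); cv2.imwrite("pics/scene2.png",s["img"])
a=c["img"][180:300,180:310]; cv2.imwrite("pics/p3.png",cv2.resize(a,None,fx=5,fy=4.9,interpolation=cv2.INTER_CUBIC))
```

```text
[0.63244731 0.10619752 0.14148086] [-0.39513196 -1.66173561  0.18254892] [ 0.06554127 -0.06768923  0.01642039]
```

View pics/p3.png

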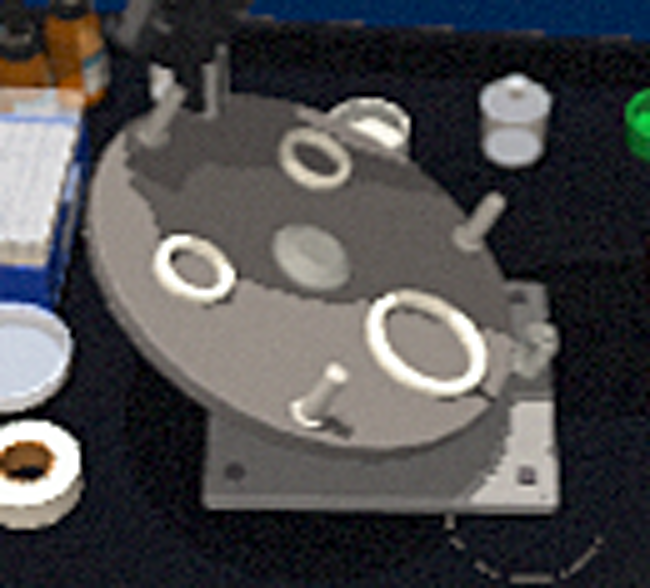

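The side crop shows the pocket ring at (427,342), the pins at (174,93), (495,203) and (336,375), and the pointer tip at about (520,345). I still need about 20° more anticlockwise.

```bash
cat >> plan.py <<'E'
def angs(c,pts,h):
    P=(onplane(c,pts,face(0,0,h),Hm()[:,2])-HUB)@Hm(); return np.degrees(np.arctan2(P[:,1],P[:,0]))%360, np.hypot(P[:,0],P[:,1])
E
python3 - <<'E'
from plan import *
c=cam("side"); S=lambda x,y:(180+x/5,180+y/4.9)
print(angs(c,[S(427,342)],.007), angs(c,[S(174,93),S(495,203),S(336,375)],.033), angs(c,[S(518,347)],0))
o=bot.get_obs(); cmd=o["ee_pos"]
rows(cmd,[180,0,158.5],[(arc(d,.098,.016)+Hm()@[-.008,0,0],.03) for d in range(318,350,2)])
E
```

```text
(array([151.36659689]), array([0.06882482])) (array([329.52820576, 209.81242521,  91.31210202]), array([0.09706669, 0.09946216, 0.09715   ])) (array([175.15662915]), array([0.11384851]))
[[[0.001,0.002,0.001,0],[-0,0.003,-0.001,0],[-0.001,0.003,-0.001,0],[-0.001,0.003,-0.001,0],[0,0.004,-0.001,0]]]
[[[-0,0.003,-0.001,0],[-0,0.003,-0.001,0],[-0,0.004,-0,0],[-0,0.003,-0.001,0],[-0,0.003,-0,0]]]
[[[0,0.004,-0.001,0],[0,0.003,-0.001,0],[0.001,0.003,-0,0],[0.001,0.004,-0,0],[0,0.003,-0.001,0]]]
[[[0.001,0.003,-0,0],[0,0,0,0],[0,0,0,0],[0,0,0,0],[0,0,0,0]]]
end [0.6492 0.1546 0.1504]
```

>>> {"api": "play_rows", "payload": {
  "steps": [
    [[0.001,0.002,0.001,0],[0,0.003,-0.001,0],[-0.001,0.003,-0.001,0],[-0.001,0.003,-0.001,0],[0,0.004,-0.001,0]]
  ]
}}

```text
time: 5.6
ee_pos: [0.6382, 0.1197, 0.1444]
tcp_rot: [-180.0, 0.0, 158.5]
wrist_force: [-0.3, -1.3, -0.3]
opening: -0.0002
grasp_force: 0.5
```

>>> {"api": "play_rows", "payload": {
  "steps": [
    [[0,0.003,-0.001,0],[0,0.003,-0.001,0],[0,0.004,0,0],[0,0.003,-0.001,0],[0,0.003,0,0]]
  ]
}}

```text
time: 6.02
ee_pos: [0.6441, 0.135, 0.1475]
tcp_rot: [180.0, 0.0, 158.5]
wrist_force: [-0.7, -1.6, 0.1]
opening: -0.0
grasp_force: 0.7
```

Run:
```python
from plan import *
o=bot.get_obs(); print(o["ee_pos"],o["wrist_force"],(Hm().T@(o["ee_pos"]-HUB)))
c=cam("side"); im=c["img"]
# bright ring: mask whitish, on face plane, ellipse fit of contour near index
hsv=cv2.cvtColor(im,cv2.COLOR_BGR2HSV); m=((hsv[...,2]>185)&(hsv[...,1]<45)).astype(np.uint8)
cs,_=cv2.findContours(m,cv2.RETR_EXTERNAL,cv2.CHAIN_APPROX_NONE)
for k in cs:
    x,y,w,h=cv2.boundingRect(k)
    if len(k)>8 and 190<x<300 and 190<y<290: print((x,y,w,h),*[a.round(3) for a in angs(c,[cv2.fitEllipse(k)[0]],.007)])
cv2.imwrite("pics/p4.png",cv2.resize(im[195:275,220:310],None,fx=7,fy=7,interpolation=cv2.INTER_CUBIC))
print(proj(c,[face(-.115,0,0),face(-.11,0,0)]))
```

```text
[0.64406744 0.13497378 0.14745909] [-0.7466773  -1.55914936  0.08043952] [ 0.08050863 -0.03985632  0.01603724]
(275, 269, 16, 14) [137.864] [0.143]
(251, 264, 6, 5) [107.954] [0.098]
(216, 236, 16, 13) [48.266] [0.068]
(257, 234, 22, 21) [168.831] [0.068]
(229, 211, 8, 5) [295.435] [0.064]
(250, 204, 12, 6) [251.032] [0.114]
(234, 204, 8, 8) [279.652] [0.079]
(277, 198, 4, 6) [237.005] [0.194]
[[283.9826653  248.06534067]
 [282.1635578  247.46206007]]
```

View pics/p4.png

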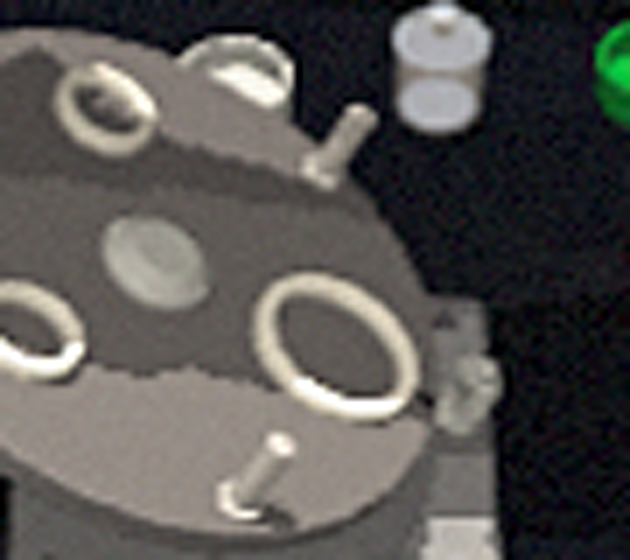

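The crop shows the pocket ring nearly at the pointer, and the ring fit gives 168.8°. I'll push about 11° more, then back off, rise and measure with the wrist camera.

>>> {"api": "play_rows", "payload": {
  "steps": [
    [[0,0.004,-0.001,0],[0,0.004,-0.001,0],[0.001,0.004,0,0],[0.001,0.004,0,0],[0,0.003,-0.001,0]]
  ]
}}

```text
time: 6.48
ee_pos: [0.649, 0.1535, 0.1501]
tcp_rot: [-180.0, -0.0, 158.5]
wrist_force: [-1.4, -1.1, -0.4]
opening: 0.0002
grasp_force: 0.7
```

>>> {"api": "play_rows", "payload": {
  "steps": [
    [[0,0,0,0],[0,-0.01,0,0],[0,-0.01,-0.01,0],[0,-0.005,-0.03,0],[0.01,0,-0.035,0]]
  ]
}}

```text
time: 6.9
ee_pos: [0.6298, 0.1307, 0.2245]
tcp_rot: [-179.9, -0.2, 158.4]
wrist_force: [1.4, 0.2, 0.9]
opening: 0.0001
grasp_force: 0.0
```

>>> {"api": "play_rows", "payload": {
  "steps": [
    [[0.03,0.01,0,0],[0.03,0.01,0,0],[0.03,0.01,0,0],[0.025,0.01,0,0],[0,0,0,0]]
  ]
}}

```text
time: 7.32
ee_pos: [0.5354, 0.2142, 0.2273]
tcp_rot: [179.9, 0.0, 158.6]
wrist_force: [-0.9, -0.6, 0.6]
opening: -0.0002
grasp_force: 0.0
```

```bash
cat >> plan.py <<'E'
def whites(c,v=185,s=45,box=(0,0,512,384),lo=8):
    hsv=cv2.cvtColor(c["img"],cv2.COLOR_BGR2HSV); m=((hsv[...,2]>v)&(hsv[...,1]<s)).astype(np.uint8)
    cs,_=cv2.findContours(m,cv2.RETR_EXTERNAL,cv2.CHAIN_APPROX_NONE); out=[]
    for k in cs:
        x,y,w,h=cv2.boundingRect(k)
        if len(k)>lo and box[0]<x<box[2] and box[1]<y<box[3]: out.append((k,(x,y,w,h)))
    return out
E
python3 - <<'E'
from plan import *
o=bot.get_obs(); print(o["ee_pos"],o["wrist_force"])
for n in ("side","scene"):
    c=cam(n)
    for k,b in whites(c,box=(190,190,300,290)):
        a=angs(c,[cv2.fitEllipse(k)[0]],.007)
        if .05<a[1][0]<.08: print(n,b,a)
c=cam("wrist",f"pics/w2.png"); print(proj(c,[face(0,0,.01),face(-.068,0,0),face(-.115,0,0)]).round(0))
E
```

```text
[0.53539001 0.21418792 0.22730567] [-0.93495951 -0.61341312  0.60318899]
side (221, 239, 16, 14) (array([60.26921626]), array([0.06683369]))
side (256, 230, 24, 21) (array([181.73569461]), array([0.06758197]))
side (222, 204, 16, 12) (array([301.00272174]), array([0.06982992]))
scene (228, 242, 13, 11) (array([60.3429929]), array([0.06727899]))
scene (254, 226, 19, 15) (array([182.52790522]), array([0.06641471]))
scene (221, 209, 13, 10) (array([301.13194875]), array([0.06971704]))
[[233. 229.]
 [212. 172.]
 [198. 135.]]
```

Run:
```python
from plan import *
c=cam("wrist"); g=cv2.cvtColor(c["img"],cv2.COLOR_BGR2GRAY)
ys=np.arange(-.034,.0341,.002)
for x in np.arange(-.094,-.156,-.003):
    uv=proj(c,[face(x,y,0) for y in ys]).astype(np.float32)
    v=cv2.remap(g,uv[:,0].reshape(1,-1),uv[:,1].reshape(1,-1),cv2.INTER_LINEAR)[0]
    print(f"{x*1e3:6.0f} "+" ".join(f"{int(t)//10:2d}" for t in v))
for k,b in whites(c,box=(60,60,400,330)):
    a=angs(c,[cv2.fitEllipse(k)[0]],.007)
    if .05<a[1][0]<.09: print(b,a)
```

```text
-94 18 18 21 24 24 24 24 24 24 23 22 21 21 20 20 20 21 22 23 24 24 23 22 21 17 13 12 12 11 11 11 12 11 11 12
   -97 18 18 18 19 22 24 24 24 24 24 24 24 24 24 24 24 24 24 24 24 24 23 20 16 13 12 11 11 12 11 11 11 12 11 12
  -100 18 18 18 18 18 18 20 23 24 24 24 24 24 24 24 24 24 24 24 23 21 17 15 16 15 13 12 12 11 12 12 12 12 12 13
  -103 17 18 18 17 18 18 18 18 18 19 20 20 22 21 18 19 19 18 17 17 17 17 17 18 17 14 12 12 12 11 11 11 12 12 13
  -106 18 17 17 18 18 18 18 18 18 18 18 18 17 13  9 14 17 17 18 18 18 18 18 17 16 14 12 12 12 12 12 12 13 14 15
  -109 21 21 21 21 20 20 19 19 17 17 17 17 16 12  9 15 17 17 17 17 17 17 16 15 15 14 13 13 13 13 13 13 14 15 16
  -112 22 22 22 22 22 22 22 21 21 21 20 19 17 16 19 21 22 23 23 23 23 22 16 13 14 16 17 18 19 19 19 16 15 16 16
  -115 22 22 22 22 22 22 22 22 22 22 22 21 21 22 23 24 24 24 24 24 24 23 16 14 18 21 22 22 22 22 20 17 15 16 16
  -118 22 22 22 22 22 22 22 22 22 21 21 22 22 21 20 21 19 18 19 20 20 17 14 15 20 22 22 22 22 21 18 15 16 16 16
  -121 22 22 22 22 22 22 22 22 22 22 22 22 21 21 23 24 22 19 17 17 17 13 13 15 20 22 22 22 22 2
[... 612 characters left out ...]
4  4  4  4  4  3  3  3  3  4  3  3  3  4  3  3  4  4  4  3  3  3  3  3  3  3
  -142  4  4  4  4  4  4  4  4  3  3  4  4  4  4  4  3  3  4  3  3  4  4  3  3  3  4  4  3  3  3  3  3  3  3  3
  -145  3  3  4  4  4  4  4  4  4  4  4  4  3  4  3  4  3  3  3  4  3  3  3  3  4  4  4  3  3  3  3  3  3  3  3
  -148  3  4  4  3  4  4  4  4  3  3  3  4  4  3  3  4  3  3  3  4  3  3  4  4  4  4  3  3  3  3  3  3  3  3  3
  -151  3  4  4  4  4  4  4  4  4  4  4  4  4  4  3  4  3  3  3  3  3  3  3  4  4  4  3  3  3  3  3  3  3  3  3
  -154  4  4  4  4  4  4  4  4  4  4  4  4  3  3  4  3  3  3  3  3  3  4  4  4  4  4  3  3  3  3  3  3  3  3  3
(256, 300, 11, 21) (array([354.88230572]), array([0.08776314]))
```

Run:
```python
from plan import *
p=Hm().T@(np.array([.649,.1535,.1501])-HUB); print(p)
pin=np.array([.098*np.cos(np.radians(1.5)),.098*np.sin(np.radians(1.5))]); off=pin-p[:2]; print(off)
pn=np.array([.098*np.cos(np.radians(-1.2)),.098*np.sin(np.radians(-1.2))])
t=pn+np.array([-off[0],off[1]]); print(t)
rows([.5353,.2142,.2273],[180,0,158.5],[(face(t[0],t[1]+.028,.11),.035),(face(t[0],t[1]+.028,.016),.03),(face(t[0],t[1]+.010,.016),.006),(face(t[0],t[1],.016),.0025)])
```

```text
[ 0.08733083 -0.021748    0.01576991]
[0.01063558 0.02431334]
[0.08734292 0.02226098]
[[[-0.03,0.016,-0.004,0],[-0.031,0.017,-0.004,0],[-0.009,0.004,0.021,0],[-0.009,0.005,0.021,0],[-0.009,0.004,0.022,0]]]
[[[-0.009,0.004,0.021,0],[-0.002,-0.005,-0,0],[-0.003,-0.006,-0,0],[-0.002,-0.005,-0,0],[-0.001,-0.002,-0,0]]]
[[[-0.001,-0.002,-0,0],[-0.001,-0.002,-0,0],[-0.001,-0.001,-0,0],[-0.001,-0.002,-0,0],[0,0,0,0]]]
end [0.6459 0.1975 0.1503]
```

>>> {"api": "play_rows", "payload": {
  "steps": [
    [[-0.03,0.016,-0.004,0],[-0.031,0.017,-0.004,0],[-0.009,0.004,0.021,0],[-0.009,0.005,0.021,0],[-0.009,0.004,0.022,0]]
  ]
}}

```text
time: 7.93
ee_pos: [0.639, 0.2221, 0.1681]
tcp_rot: [180.0, 0.0, 158.4]
wrist_force: [-0.8, -0.3, -0.4]
opening: -0.0
grasp_force: 0.0
```

>>> {"api": "play_rows", "payload": {
  "steps": [
    [[-0.009,0.004,0.021,0],[-0.002,-0.005,0,0],[-0.003,-0.006,0,0],[-0.002,-0.005,0,0],[-0.001,-0.002,0,0]]
  ]
}}

```text
time: 8.35
ee_pos: [0.6481, 0.2027, 0.1506]
tcp_rot: [179.9, 0.1, 158.5]
wrist_force: [-0.3, -0.7, 0.1]
opening: -0.0002
grasp_force: 0.0
```

>>> {"api": "play_rows", "payload": {
  "steps": [
    [[-0.001,-0.002,0,0],[-0.001,-0.002,0,0],[-0.001,-0.001,0,0],[-0.001,-0.002,0,0],[0,0,0,0]]
  ]
}}

```text
time: 8.77
ee_pos: [0.6488, 0.1959, 0.1485]
tcp_rot: [180.0, 0.0, 158.5]
wrist_force: [-0.0, -0.8, -0.2]
opening: -0.0003
grasp_force: 0.0
```

```bash
cat >> plan.py <<'E'
def disc():
    """disc angle from the three ring centres, both fixed cameras, hub offset removed"""
    for n in ("side","scene"):
        c=cam(n); P={}
        for k,b in whites(c,box=(190,190,300,290)):
            if b[2]<10: continue
            q=((onplane(c,[cv2.fitEllipse(k)[0]],face(0,0,.007),Hm()[:,2])-HUB)@Hm())[0][:2]
            if .055<np.hypot(*q)<.08: P[round(((np.degrees(np.arctan2(q[1],q[0]))-180)%360)/120)%3]=q
        A=np.array([P[i] for i in sorted(P)]); o=A.mean(0) if len(P)==3 else np.array([.0008,-.0013])
        B=A-o; print(n,sorted(P),"hub off",o.round(4),"angle",[round(float((np.degrees(np.arctan2(b[1],b[0]))-180-120*i+180)%360-180),2) for i,b in zip(sorted(P),B)])
E
python3 - <<'E'
from plan import *
o=bot.get_obs(); print(o["ee_pos"],o["wrist_force"])
disc()
E
```

```text
[0.64884437 0.19588381 0.14853644] [-0.02963591 -0.80786764 -0.18878129]
side [0, 1, 2] hub off [ 0.0017 -0.009 ] angle [14.47, 3.57, 5.3]
scene [0, 1] hub off [ 0.0008 -0.0013] angle [21.14, 0.86]
```

Run:
```python
from plan import *
for n in ("side","scene"):
    c=cam(n,f"pics/{n}3.png")
    for v in (185,165,145):
        for k,b in whites(c,v=v,s=60,box=(190,190,300,290)):
            if len(k)<20: continue
            a=angs(c,[cv2.fitEllipse(k)[0]],.007); h=cv2.fitEllipse(k)
            print(n,v,b,a[0].round(1),a[1].round(4),np.round(h[1],1))
```

```text
side 185 (222, 240, 14, 13) [60.8] [0.0673] [11.6 14.2]
side 185 (257, 237, 22, 13) [180.] [0.0682] [14.6 21.5]
side 185 (259, 230, 15, 6) [202.] [0.0693] [ 4.5 13.5]
side 185 (250, 204, 11, 6) [251.7] [0.1108] [ 3.7 10.3]
side 185 (223, 204, 14, 12) [300.5] [0.0698] [10.3 14.3]
side 165 (221, 240, 16, 13) [61.] [0.0671] [11.9 15.1]
side 165 (257, 230, 23, 21) [181.6] [0.0674] [15.7 23.1]
side 165 (278, 207, 9, 6) [229.3] [0.1724] [5.4 8.8]
side 165 (222, 204, 15, 13) [301.1] [0.0695] [10.7 14.5]
side 165 (250, 201, 12, 9) [251.8] [0.1166] [7.8 9.9]
side 165 (277, 196, 13, 9) [235.5] [0.2053] [ 7.9 11.5]
side 145 (240, 257, 30, 14) [107.] [0.0689] [28.  34.3]
side 145 (221, 240, 16, 14) [61.] [0.0678] [12.5 15.7]
side 145 (281, 238, 10, 17) [182.7] [0.1162] [ 6.3 15.9]
side 145 (236, 232, 12, 7) [84.5] [0.0127] [ 3.9 10.8]
side 145 (257, 230, 23, 21) [181.5] [0.0674] [17.3 24.5]
side 145 (277, 206, 11, 7) [229.6] [0.1735] [6.5 9.8]
side 145 (222, 204, 16, 13) [301.] [0.0691] [11.4 15.3]
side 145 (249, 200, 18, 16) [248.9] [0.1133] [11.5 16.8]
side 145 (224, 200, 26, 6) [277.8] [0.102
[... 225 characters left out ...]
695] [ 8.9 11.8]
scene 185 (238, 200, 11, 7) [258.6] [0.116] [ 5.1 10. ]
scene 165 (228, 242, 13, 12) [60.9] [0.0678] [10.2 12.4]
scene 165 (254, 225, 19, 18) [181.4] [0.0664] [13.4 19.6]
scene 165 (221, 209, 13, 10) [301.2] [0.0698] [ 9.  12.4]
scene 165 (235, 200, 15, 7) [259.6] [0.1154] [ 5.3 12.9]
scene 165 (262, 192, 10, 7) [236.7] [0.209] [8.3 9.3]
scene 145 (228, 242, 13, 12) [60.7] [0.0682] [10.8 12.7]
scene 145 (271, 227, 12, 13) [187.1] [0.1147] [ 4.7 14. ]
scene 145 (254, 225, 19, 18) [181.5] [0.0665] [13.7 19.5]
scene 145 (221, 209, 13, 11) [301.6] [0.0696] [ 9.5 12.7]
scene 145 (249, 204, 8, 10) [240.] [0.1113] [ 4.7 10.6]
scene 145 (225, 197, 25, 10) [266.] [0.1173] [ 8.4 25.2]
```

>>> {"api": "play_rows", "payload": {
  "steps": [
    [[-0.001,-0.002,0,0],[-0.001,-0.002,0,0],[-0.001,-0.002,0,0],[0,0,0,0],[0,0,0,0]]
  ]
}}

```text
time: 9.38
ee_pos: [0.6494, 0.1891, 0.1483]
tcp_rot: [-180.0, 0.0, 158.5]
wrist_force: [1.1, -0.2, 0.8]
opening: 0.0
grasp_force: 0.0
```

```bash
sed -i 's/whites(c,box=(190,190,300,290))/whites(c,v=160,s=60,box=(190,190,300,290))/; s/b\[2\]<10/len(k)<24/' plan.py
python3 - <<'E'
from plan import *
disc()
E
```

```text
side [0, 1, 2] hub off [ 0.0001 -0.0006] angle [-2.92, -2.48, -1.86]
scene [0, 1, 2] hub off [ 0.0009 -0.0004] angle [-2.41, -2.29, -1.66]
```

Run:
```python
from plan import *
rows([.6494,.1891,.1483],[180,0,158.5],[((.648,.205,.150),.012),((.64,.205,.235),.03),((.60,.06,.235),.035)])
```

```text
[[[0.004,0.007,-0.001,0],[0.003,0.007,-0.001,0],[0.003,-0.001,-0.028,0],[0.002,-0.001,-0.028,0],[0.003,-0.001,-0.029,0]]]
[[[-0.003,-0.03,0,0],[-0.004,-0.03,0,0],[-0.003,-0.03,0,0],[-0.003,-0.029,0,0],[-0.003,-0.03,0,0]]]
end [0.5998 0.0603 0.2353]
```

>>> {"api": "play_rows", "payload": {
  "steps": [
    [[0.004,0.007,-0.001,0],[0.003,0.007,-0.001,0],[0.003,-0.001,-0.028,0],[0.002,-0.001,-0.028,0],[0.003,-0.001,-0.029,0]]
  ]
}}

```text
time: 9.9
ee_pos: [0.6389, 0.2061, 0.2358]
tcp_rot: [-180.0, -0.1, 158.6]
wrist_force: [0.7, 0.8, 0.5]
opening: 0.0004
grasp_force: 0.0
```

>>> {"api": "play_rows", "payload": {
  "steps": [
    [[-0.003,-0.03,0,0],[-0.004,-0.03,0,0],[-0.003,-0.03,0,0],[-0.003,-0.029,0,0],[-0.003,-0.03,0,0]]
  ]
}}

```text
time: 10.32
ee_pos: [0.5994, 0.0604, 0.2355]
tcp_rot: [180.0, 0.0, 158.6]
wrist_force: [1.0, -0.6, -0.4]
opening: 0.0001
grasp_force: 0.0
```

>>> {"api": "play_rows", "payload": {
  "steps": [
    [[0,0,0,0],[0,0,0,0],[0,0,0,0],[0,0,0,0],[0,0,0,0]]
  ],
  "gripper": 0.0854
}}

```text
time: 10.73
ee_pos: [0.6001, 0.0618, 0.235]
tcp_rot: [-180.0, -0.0, 158.6]
wrist_force: [0.1, 0.3, -0.2]
opening: 0.0605
grasp_force: 0.0
```

Run:
```python
from plan import *
print(bot.get_obs()["ee_pos"]); disc()
c=cam("wrist","pics/w4.png"); print(proj(c,[(.558,-.022,.02),(.478,-.02,.048)]).round(0))
for v in (110,150,190):
  for k,b in whites(c,v=v,s=70,lo=30,box=(5,5,505,330)):
    if b[2]>100: continue
    e=cv2.fitEllipse(k); print(v,b,np.round(e[0],1),np.round(e[1],1),"z20",onz(c,[e[0]],.02)[0].round(4),"z48",onz(c,[e[0]],.046)[0].round(4))
```

```text
[0.60005526 0.06183677 0.23502667]
side [0, 1, 2] hub off [ 0.0008 -0.0003] angle [-2.36, -1.71, -2.4]
scene [0, 1, 2] hub off [ 0.0013 -0.0002] angle [-2.67, -1.93, -2.06]
[[189. 160.]
 [155.  99.]]
110 (209, 264, 17, 10) [217.1 268.5] [ 9.  17.7] z20 [ 0.7189 -0.0529  0.02  ] z48 [ 0.7055 -0.0427  0.046 ]
110 (440, 253, 72, 26) [472.7 265.8] [ 8.9 69.8] z20 [0.8566 0.3044 0.02  ] z48 [0.8333 0.2887 0.046 ]
110 (191, 234, 20, 20) [201.  242.6] [17.7 18.3] z20 [ 0.672  -0.0574  0.02  ] z48 [ 0.662  -0.0469  0.046 ]
110 (151, 233, 31, 43) [164.1 256.6] [11.8 53.1] z20 [ 0.673  -0.1173  0.02  ] z48 [ 0.663  -0.1025  0.046 ]
110 (271, 229, 41, 19) [291.5 238.1] [ 6.1 56.5] z20 [0.7123 0.0654 0.02  ] z48 [0.6994 0.067  0.046 ]
110 (172, 143, 38, 37) [190.8 161.1] [36.1 36.9] z20 [ 0.5601 -0.0206  0.02  ] z48 [ 0.5583 -0.0127  0.046 ]
110 (134, 87, 39, 35) [152.3 104.2] [32.3 38.6] z20 [ 0.4773 -0.035   0.02  ] z48 [ 0.4814 -0.0261  0.046 ]
150 (445, 254, 67, 25) [478. 266.] [ 1.7 67.3] z20 [0.8602 0.3121 0.02  ] z48 [0.8366 0.2959 0.046 ]
150 (273, 237, 21, 10) [281.4 241.7] [ 2.7 24.5] 
[... 417 characters left out ...]
 15.7] z20 [0.5322 0.0787 0.02  ] z48 [0.5324 0.0793 0.046 ]
150 (135, 88, 37, 33) [152.2 104.2] [31.  36.8] z20 [ 0.4772 -0.0351  0.02  ] z48 [ 0.4814 -0.0262  0.046 ]
190 (193, 236, 15, 15) [200.8 242.5] [13.  13.6] z20 [ 0.6718 -0.0576  0.02  ] z48 [ 0.6618 -0.0471  0.046 ]
190 (253, 235, 85, 77) [297.5 272.6] [60.  92.7] z20 [0.7685 0.0549 0.02  ] z48 [0.7516 0.0573 0.046 ]
190 (173, 144, 36, 35) [190.6 161.2] [33.2 35.3] z20 [ 0.5602 -0.0209  0.02  ] z48 [ 0.5583 -0.0131  0.046 ]
190 (247, 106, 13, 13) [252.7 111.1] [12.1 12.7] z20 [0.5311 0.0785 0.02  ] z48 [0.5313 0.0791 0.046 ]
190 (136, 89, 34, 32) [151.9 104.3] [29.7 34. ] z20 [ 0.4772 -0.0356  0.02  ] z48 [ 0.4813 -0.0266  0.046 ]
```

Run:
```python
from plan import *
s=cam("scene"); print("wall base",onz(s,[(230,187),(200,189),(300,183)],0).round(3))
rows([.5998,.0605,.2353],[180,0,158.5],[((.559,-.021,.16),.035),((.559,-.021,.09),.035)])
```

```text
wall base [[ 0.597 -0.111  0.   ]
 [ 0.701 -0.114  0.   ]
 [ 0.351 -0.1    0.   ]]
[[[0.002,-0.023,0.019,0],[0.002,-0.022,0.019,0],[0.002,-0.023,0.018,0],[0.002,-0.023,0.019,0],[0,0,0.023,0]]]
[[[0,0,0.024,0],[0,0,0.023,0],[0,0,0,0],[0,0,0,0],[0,0,0,0]]]
end [ 0.559  -0.0212  0.0903]
```

>>> {"api": "play_rows", "payload": {
  "steps": [
    [[0.002,-0.023,0.019,0],[0.002,-0.022,0.019,0],[0.002,-0.023,0.018,0],[0.002,-0.023,0.019,0],[0,0,0.023,0]]
  ],
  "gripper": 0.07
}}

```text
time: 11.35
ee_pos: [0.5581, -0.0236, 0.1375]
tcp_rot: [-180.0, 0.1, 158.4]
wrist_force: [0.2, 0.2, -0.2]
opening: 0.0699
grasp_force: 0.0
```

>>> {"api": "play_rows", "payload": {
  "steps": [
    [[0,0,0.024,0],[0,0,0.023,0],[0,0,0,0],[0,0,0,0],[0,0,0,0]]
  ]
}}

```text
time: 11.77
ee_pos: [0.5597, -0.021, 0.0918]
tcp_rot: [180.0, 0.1, 158.5]
wrist_force: [-0.4, 0.6, 0.4]
opening: 0.0703
grasp_force: 0.0
```

Run:
```python
from plan import *
o=bot.get_obs();print(o["ee_pos"],o["opening"])
c=cam("wrist","pics/w5.png"); print(proj(c,[(.559,-.021,.02),(.478,-.03,.026),o["ee_pos"]]).round(0))
for v in (110,150,180):
  for k,b in whites(c,v=v,s=70,lo=30,box=(5,5,505,330)):
    if b[2]>110 or b[2]<15: continue
    e=cv2.fitEllipse(k); print(v,b,np.round(e[0],1),np.round(e[1],1),"z20",onz(c,[e[0]],.02)[0].round(4),"z26",onz(c,[e[0]],.026)[0].round(4))
s=cam("side")
for k,b in whites(s,v=120,s=60,lo=20,box=(240,190,300,225)): print(b,onz(s,[cv2.fitEllipse(k)[0]],.026).round(3))
```

```text
[ 0.55968398 -0.02097725  0.09176349] 0.07029786292360506
[[260. 200.]
 [208. 108.]
 [260. 240.]]
110 (252, 301, 26, 22) [264.4 311.9] [20.1 26. ] z20 [ 0.6635 -0.0572  0.02  ] z26 [ 0.6588 -0.0555  0.026 ]
110 (333, 231, 32, 44) [350.4 254.6] [13.3 54.9] z20 [0.6351 0.0344 0.02  ] z26 [0.6312 0.0336 0.026 ]
110 (157, 231, 31, 44) [170.6 254.6] [13.3 54.4] z20 [ 0.5777 -0.1119  0.02  ] z26 [ 0.5754 -0.1086  0.026 ]
110 (232, 170, 57, 59) [260.2 199.1] [55.9 57.7] z20 [ 0.5588 -0.0204  0.02  ] z26 [ 0.557  -0.0197  0.026 ]
110 (175, 81, 58, 58) [203.1 109.3] [55.6 58.4] z20 [ 0.4773 -0.0345  0.02  ] z26 [ 0.4777 -0.0334  0.026 ]
150 (253, 302, 24, 20) [264.5 311.7] [19.1 23.7] z20 [ 0.6633 -0.057   0.02  ] z26 [ 0.6586 -0.0553  0.026 ]
150 (233, 172, 56, 56) [260.3 199.5] [54.5 55.2] z20 [ 0.5591 -0.0205  0.02  ] z26 [ 0.5573 -0.0198  0.026 ]
150 (176, 81, 56, 57) [203.2 109.3] [54.1 57.2] z20 [ 0.4772 -0.0345  0.02  ] z26 [ 0.4777 -0.0334  0.026 ]
180 (254, 303, 22, 19) [265.  311.5] [18.1 20.8] z20 [ 0.6633 -0.0565  0.02  ] z26 [ 0.6586 -0.0548  0.026 ]
180 (233, 174, 55, 53) [260.3 200.2] [52.  53.9] z20 [ 0.5597 -0.0207  0.02  ] z26 [ 0.5579 -0.02    0.026 ]
180 (176, 82, 55, 56) [203.1 109.4] [53.3 56.1] z20 [ 0.4773 -0.0345  0.02  ] z26 [ 0.4778 -0.0334  0.026 ]
(276, 195, 14, 19) [[ 0.479 -0.026  0.026]]
```

>>> {"api": "play_rows", "payload": {
  "steps": [
    [[0,0.001,0.025,0],[0,0,0.025,0],[0,0,0.022,0],[0,0,0.012,0],[0,0,0,0]]
  ]
}}

```text
time: 12.28
ee_pos: [0.5584, -0.0201, 0.0045]
tcp_rot: [-179.9, -0.2, 158.5]
wrist_force: [0.1, 0.2, 0.1]
opening: 0.0701
grasp_force: 0.0
```

>>> {"api": "play_rows", "payload": {
  "steps": [
    [[0,0,0,0],[0,0,0,0],[0,0,0,0],[0,0,0,0],[0,0,0,0]]
  ],
  "gripper": 0.03,
  "squeeze": 22
}}

```text
time: 12.7
ee_pos: [0.5607, -0.0202, 0.0085]
tcp_rot: [179.9, 0.2, 158.5]
wrist_force: [-1.5, -0.2, 7.0]
opening: 0.0447
grasp_force: 22.8
```

>>> {"api": "play_rows", "payload": {
  "steps": [
    [[0,0,-0.008,0],[0,0,-0.02,0],[0,0,-0.03,0],[0,0,-0.03,0],[0,0,-0.03,0]]
  ]
}}

```text
time: 13.12
ee_pos: [0.5592, -0.0202, 0.1265]
tcp_rot: [180.0, 0.0, 158.5]
wrist_force: [1.1, -0.1, -0.3]
opening: 0.0446
grasp_force: 22.8
```

Run:
```python
from plan import *
rows([.559,-.0203,.1245],[180,0,158.5],[((.559,-.02,.215),.035),((.575,.165,.215),.035)])
```

```text
[[[0,0,-0.03,0],[0,0,-0.03,0],[0,0,-0.03,0],[0.009,0.03,-0,0],[0.009,0.029,-0,0]]]
[[[0.009,0.03,-0,0],[0.008,0.03,-0,0],[0.009,0.03,-0,0],[0.009,0.029,-0,0],[0,0,0,0]]]
end [0.5749 0.1647 0.2145]
```

>>> {"api": "play_rows", "payload": {
  "steps": [
    [[0,0,-0.03,0],[0,0,-0.03,0],[0,0,-0.03,0],[0.009,0.03,0,0],[0.009,0.029,0,0]]
  ]
}}

```text
time: 13.53
ee_pos: [0.5652, 0.041, 0.2179]
tcp_rot: [179.9, 0.3, 158.4]
wrist_force: [0.1, -0.6, -1.8]
opening: 0.0447
grasp_force: 22.8
```

>>> {"api": "play_rows", "payload": {
  "steps": [
    [[0.009,0.03,0,0],[0.008,0.03,0,0],[0.009,0.03,0,0],[0.009,0.029,0,0],[0,0,0,0]]
  ]
}}

```text
time: 13.95
ee_pos: [0.5752, 0.1694, 0.2147]
tcp_rot: [179.9, -0.0, 158.7]
wrist_force: [1.2, 0.3, -1.4]
opening: 0.0446
grasp_force: 22.9
```

>>> {"api": "play_rows", "payload": {
  "steps": [
    [[0,0,0,-0.09],[0,0,0,-0.09],[0,0,0,-0.09],[0,0,0,-0.09],[0,0,0,-0.09]]
  ]
}}

```text
time: 14.37
ee_pos: [0.5752, 0.1647, 0.2152]
tcp_rot: [180.0, 0.0, -175.4]
wrist_force: [0.3, 0.3, -1.0]
opening: 0.0444
grasp_force: 22.9
```

>>> {"api": "play_rows", "payload": {
  "steps": [
    [[0,0,0,0],[0,0,0,0],[0,0,0,0],[0,0,0,0],[0,0,0,0]]
  ]
}}

```text
time: 14.78
ee_pos: [0.5753, 0.1648, 0.2144]
tcp_rot: [-180.0, 0.0, -175.8]
wrist_force: [0.6, -0.4, -0.7]
opening: 0.0441
grasp_force: 22.9
```

```bash
cat >> plan.py <<'E'
def ring():
    "large ring centre in the hub frame, by outer+inner contour midpoint"
    for n in ("side","scene","wrist"):
        c=cam(n); hsv=cv2.cvtColor(c["img"],cv2.COLOR_BGR2HSV)
        for v in (160,175,200):
            m=((hsv[...,2]>v)&(hsv[...,1]<60)).astype(np.uint8)
            cs,hi=cv2.findContours(m,cv2.RETR_CCOMP,cv2.CHAIN_APPROX_NONE)
            for i,k in enumerate(cs):
                if hi[0][i][3]<0 or len(k)<24: continue   # inner edges only (hole): top inner lip, 7 mm up
                P=((onplane(c,k.reshape(-1,2),face(0,0,.007),Hm()[:,2])-HUB)@Hm())[:,:2].astype(np.float32)
                (q,r)=cv2.minEnclosingCircle(P); e=cv2.fitEllipse(P*1000)
                if .018<r<.03 and -.09<q[0]<-.05: print(n,v,"inner lip centre",np.round(e[0],1),"diam",np.round(e[1],1))
E
python3 - <<'E'
from plan import *
o=bot.get_obs(); print(o["ee_pos"],o["tcp_rot"],o["q"].round(1))
ring(); cam("wrist","pics/w6.png")
E
```

```text
[0.57526914 0.16478461 0.21438656] [-1.79998793e+02  1.68584738e-03 -1.75768214e+02] [16.  11.4 15.4 94.  -0.  11.8]
side 160 inner lip centre [-67.6   1.8] diam [45.8 50.9]
wrist 160 inner lip centre [-64.1 -16.6] diam [13.7 36.6]
wrist 175 inner lip centre [-68.3  -1. ] diam [45.5 48.5]
wrist 200 inner lip centre [-68.6  -1. ] diam [47.7 49.5]
```

Run:
```python
from plan import *
P=np.array([-.0685,-.0010,0]); G=lambda x,z:face(*(P+np.array([x,0,z])))-np.array([0,0,.008])
a=G(.0059,.0242); print(a,G(.0005,.016))
rows([.5750,.1647,.2144],[180,0,184.3],[(a+[0,0,.04],.03),(a+[0,0,.003],.012),(a-[0,0,.001],.002)])
```

```text
[0.50839735 0.16382537 0.08637675] [0.50697271 0.16371918 0.07666288]
[[[0.017,0.001,0.022,0],[0.016,0.001,0.022,0],[0.017,0.001,0.022,0],[0.016,0.001,0.022,0],[0,0,0.009,0]]]
[[[0,0,0.01,0],[0,0,0.009,0],[0,0,0.009,0],[0,0,0.001,0],[0,0,0.002,0]]]
[[[0,0,0.001,0],[0,0,0,0],[0,0,0,0],[0,0,0,0],[0,0,0,0]]]
end [0.5089 0.1637 0.0854]
```

>>> {"api": "play_rows", "payload": {
  "steps": [
    [[0.017,0.001,0.022,0],[0.016,0.001,0.022,0],[0.017,0.001,0.022,0],[0.016,0.001,0.022,0],[0,0,0.009,0]]
  ]
}}

```text
time: 15.4
ee_pos: [0.5058, 0.1634, 0.1143]
tcp_rot: [-179.9, -0.3, -175.7]
wrist_force: [0.7, -0.3, -1.0]
opening: 0.0441
grasp_force: 22.9
```

>>> {"api": "play_rows", "payload": {
  "steps": [
    [[0,0,0.01,0],[0,0,0.009,0],[0,0,0.009,0],[0,0,0.001,0],[0,0,0.002,0]]
  ]
}}

```text
time: 15.82
ee_pos: [0.5092, 0.1643, 0.0869]
tcp_rot: [179.9, -0.0, -175.7]
wrist_force: [-8.6, 1.1, 9.6]
opening: 0.0443
grasp_force: 21.5
```

>>> {"api": "play_rows", "payload": {
  "steps": [
    [[0,0,0.001,0],[0,0,0,0],[0,0,0,0],[0,0,0,0],[0,0,0,0]]
  ]
}}

```text
time: 16.23
ee_pos: [0.5093, 0.1643, 0.0862]
tcp_rot: [179.9, -0.0, -175.7]
wrist_force: [-8.6, 0.7, 6.4]
opening: 0.0446
grasp_force: 21.5
```

>>> {"api": "play_rows", "payload": {
  "steps": [
    [[0.001,0,0,0],[0.001,0,0.001,0],[0,0,0.002,0],[0,0,0.002,0],[0,0,0,0]]
  ]
}}

```text
time: 16.65
ee_pos: [0.5081, 0.1639, 0.0808]
tcp_rot: [180.0, 0.1, -175.7]
wrist_force: [-0.5, -1.1, -1.4]
opening: 0.044
grasp_force: 23.3
```

>>> {"api": "play_rows", "payload": {
  "steps": [
    [[0,0,0.002,0],[0,0,0.001,0],[0,0,0,0],[0,0,0,0],[0,0,0,0]]
  ]
}}

```text
time: 17.07
ee_pos: [0.5082, 0.1638, 0.0782]
tcp_rot: [180.0, 0.1, -175.7]
wrist_force: [-0.9, 0.2, 6.9]
opening: 0.0447
grasp_force: 27.3
```

Run:
```python
from plan import *
o=bot.get_obs(); print(o["ee_pos"],o["wrist_force"])
c=cam("side"); cv2.imwrite("pics/side5.png",c["img"]); cam("scene","pics/scene5.png"); cam("wrist","pics/w7.png")
g=cv2.cvtColor(c["img"],cv2.COLOR_BGR2GRAY)[225:262,248:292]
for r in g: print(" ".join(f"{v//10:2d}" for v in r))
```

```text
[0.50820497 0.1638131  0.07821999] [-0.9416545   0.16076951  6.91773376]
14 14 13 12 12 12 12 12 12 12 12 12 12 12 12  7  2  3  2  2  1  5  8  8  8  8  3  2  2  3  2  2  2  2  2  2  2  2  2  1  2  2  2  2
13 14 13 12 12 12 12 12 12 12 12 12 12 13 12  8  2  3  3  2  2  5  7  7  7  6  4  2  3  3  2  2  3  2  2  1  1  2  2  3  1  2  1  2
14 14 14 13 12 12 12 12 12 12 12 12 12 12 12  8  2  1  4  3  3  5  8  8  7  7  5  3  4  4  3  2  2  0  1  3  2  2  2  0  2  2  3  2
13 14 14 13 12 12 12 12 13 12 12 12 12 12 12  9  2  3  4  4  4  7 10  9  9  9  6  3  4  4  3  1  2  1  1  2  1  1  2  2  2  2  1  2
13 13 14 14 12 12 12 12 12 12 12 12 12 12 12 10  4  3  4  4  3  7 10 10 10  9  6  4  5  3  2  2  2  2  1  2  2  0  1  2  2  1  2  2
15 13 14 13 12 12 12 12 12 12 12 12 11 15 18 15  9  6  2  4  3  6  8  8  8  8  5  3  3  3  2  2  2  3  2  1  1  2  2  1  1  1  2  1
20 14 14 14 13 12 12 12 12 12 12 12 13 22 25 19 10  7  1  3  2  5  5  6  5  5  4  3  2  4  5  1  1  2  1  2  0  1  2  2  2  1  2  2
19 13 12 14 13 12 12 12 13 12 12 14 15 18 17 13 10  7  2  2  2  4  5  5  6  4  2  2  2  9 10  1  2  1  
[... 3156 characters left out ...]
9  9  8  8  7  9 13 14 13 11  8  7  4  0
14 14 14 14 14 14 14 14 14 14 14 14 11  8  8  8 16 18 13 13 10  6  7  7  7  7  7  7  7  8  8  9  9  8  8  9  9  9  9  9  9  7  3  1
14 14 13 14 14 14 14 14 14 14 14 14 14 12  7 11 14 20 21 15 12  7  7  6  7  7  7  7  7  8  9  8  8  8  8  8  8  8  8  8  9  7  3  0
14 14 14 14 14 14 14 14 14 14 14 14 14 12  8 14 17 17 19 20 14  6  7  7  7  7  7  7  7  8  9  9  8  9  8  8  8  8  8  8  8  9  5  0
14 14 14 14 14 14 14 14 14 14 14 14 14 13 14 16 16 15 14 12  9  8  7  7  6  7  7  6  6  7  8  8  8  8  9  8  9 11 11 10 11 11  7  0
14 13 14 14 14 14 14 14 13 14 14 13 14 15 17 17 16 14 11  9  9  8  9  9  9  8  7  7  7  6  7  9  8  8 10 11 11 11 11 11 11 10  7  0
```

>>> {"api": "play_rows", "payload": {
  "steps": [
    [[0,0,0.001,0],[0,0,0.001,0],[0,0,0.001,0],[0,0,0,0],[0,0,0,0]]
  ]
}}

```text
time: 17.63
ee_pos: [0.5085, 0.164, 0.0777]
tcp_rot: [179.9, 0.3, -175.7]
wrist_force: [-7.9, -2.0, 24.2]
opening: 0.044
grasp_force: 38.1
```

>>> {"api": "play_rows", "payload": {
  "steps": [
    [[0,0,0,0],[0,0,0,0],[0,0,0,0],[0,0,-0.005,0],[0,0,-0.02,0]]
  ],
  "gripper": 0.062
}}

```text
time: 18.05
ee_pos: [0.5056, 0.1631, 0.0964]
tcp_rot: [-179.9, -0.3, -175.7]
wrist_force: [-0.1, -0.3, -0.6]
opening: 0.0623
grasp_force: 0.0
```

>>> {"api": "play_rows", "payload": {
  "steps": [
    [[-0.01,0,-0.03,0],[-0.02,0,-0.03,0],[-0.03,0,-0.02,0],[0,0,-0.02,0],[0,0,0,0]]
  ]
}}

```text
time: 18.47
ee_pos: [0.569, 0.1684, 0.2023]
tcp_rot: [180.0, 0.2, -175.7]
wrist_force: [-0.6, -0.1, 0.9]
opening: 0.0617
grasp_force: 0.0
```

Run:
```python
from plan import *
o=bot.get_obs(); print(o["ee_pos"],o["wrist_force"])
ring()
c=cam("wrist","pics/w8.png"); im=c["img"]; uv=proj(c,face(-.068,0,.01))[0]; print(uv)
s=cam("side","pics/side6.png")["img"]; u2=proj(cam("side"),face(-.068,0,.01))[0].astype(int)
x,y=uv.astype(int); a=cv2.resize(im[max(0,y-60):y+60,x-65:x+65],(520,480),interpolation=cv2.INTER_CUBIC)
b=cv2.resize(s[u2[1]-24:u2[1]+24,u2[0]-14:u2[0]+14],(280,480),interpolation=cv2.INTER_CUBIC)
cv2.imwrite("pics/c8.png",np.hstack([a,b])); print(y-60,x-65,u2)
```

```text
[0.56897976 0.1684054  0.20234708] [-0.62672245 -0.14997618  0.88461432]
wrist 160 inner lip centre [-58.7 -13.8] diam [19.2 33.4]
wrist 175 inner lip centre [-74.4  -2.7] diam [49.8 56.6]
wrist 175 inner lip centre [-74.3  -3.4] diam [40.  42.1]
wrist 200 inner lip centre [-70.3  -4.3] diam [46.1 49.2]
[261.03998723 125.68554264]
65 196 [268 239]
```

View pics/c8.png

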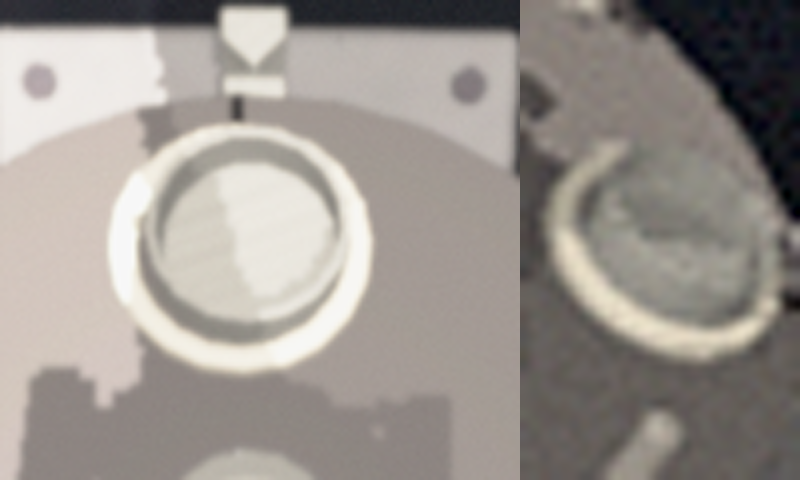

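The crop shows the pointer tip at (254,68) with the pocket line at (237,108), so the pocket is about 2° off. The cup is in the collar with its recess facing up. Next I'll check the cup's tilt from rim and floor parallax.

Run:
```python
from plan import *
c=cam("wrist"); o=bot.get_obs(); print(o["ee_pos"])
p=lambda q:((proj(c,q)-[196,65])*4).round(1)[0]
A=face(-.0685,-.002,.006); n=Hm()[:,2]
print("floor",p(A),"rim if seated",p(A+.014*n),"rim if upright",p(A+[0,0,.014]),"ringtop",p(face(-.0685,-.002,.007)),"ptr",p(face(-.115,0,0)))
g=cv2.cvtColor(c["img"],cv2.COLOR_BGR2GRAY)[90:152,220:295]
for r in g[::1]: print("".join(" .:-=+*#%@"[min(9,max(0,(int(v)-100)//16))] for v in r))
print("col profile u=258:",[int(v) for v in cv2.cvtColor(c["img"],cv2.COLOR_BGR2GRAY)[88:165,258]])
```

```text
[0.56625757 0.16809817 0.19839751]
floor [251.7 249.5] rim if seated [251.4 225.7] rim if upright [251.3 253. ] ringtop [251.7 247.9] ptr [260.5  81.4]
%%%%%%%%%%%%%%###+===--==--------:  .:---======-------==========+++++++++++
%%%%%%%%%%###**++---------------:.   :-----------------------======++++++++
%%%%%%%###*+==--::::------------:.   :----------------------------====+++++
%%%%####*+=-::::::::------------:.   :-------------------------------=====+
%%###****+-::::::::-------------:.   :---------------------------------====
###******+=-::::.:::-------------.  .:-------------------------------------
*********++=-::::.::-------=======-==+++======-----------------------------
***********+-::.:::::----+*****#########****+++=---------------------------
***********+-::..::::--=*#%%%##################*+=-------------------------
***********+-:...:::-=*#%%%%%%##################*+===----------------------
**********+=-::::::-+#%%%%%%###**+++++++++++*######*++=--------------------
**********+=:::::-+*#%%%%%###*++=--------=-==++*######*+-------------------
**********+=-::-=*#%%%%%##*++==-----
[... 3468 characters left out ...]
*+==+#%%%%%%%#*+=-:::::::::::::::---===+*#%%@@@@@@%%*=-------------
*********+--=+#%%%%%%%%#*+=--::::::::::::--==+*#%%@@@@@@@%%*=--------------
*********+=---+#%%%%%%%%%#*+==-----::----=+**#%%@@@@@@@@@%*==--------------
*********+=--:-+#%%%%%%%%%%##***++====++**#%%%@@@@@@@@@%%*==---------------
col profile u=258: [222, 190, 160, 152, 151, 152, 151, 158, 185, 218, 226, 216, 182, 160, 158, 159, 161, 166, 194, 223, 231, 232, 232, 232, 232, 231, 230, 230, 231, 233, 232, 232, 232, 233, 233, 232, 230, 230, 230, 231, 232, 231, 229, 230, 230, 232, 231, 229, 224, 218, 214, 210, 210, 210, 208, 209, 207, 194, 164, 146, 142, 141, 151, 180, 217, 234, 239, 240, 238, 226, 196, 164, 145, 137, 136, 133, 136]
```

The cup's rim bottom at v≈145 and floor top at v≈106 match a seated cup (predicted 146 and 105). An upright cup would give 153, so it is flush. Now the bottle.

Run:
```python
from plan import *
o=bot.get_obs(); print(o["ee_pos"],o["wrist_force"])
rows(o["ee_pos"],[180,0,184.25],[((.53,.10,.215),.035),((.478,-.030,.19),.035),((.478,-.030,.12),.03)])
```

```text
[0.56625757 0.16809817 0.19839751] [ 0.26942132  0.05296104 -0.2957033 ]
[[[0.014,-0.022,-0.006,0],[0.013,-0.021,-0.005,0],[0.014,-0.022,-0.006,0],[0.012,-0.025,0.005,0],[0.013,-0.025,0.005,0]]]
[[[0.012,-0.026,0.005,0],[0.012,-0.025,0.005,0],[0.013,-0.025,0.005,0],[-0,-0,0.023,0],[-0,-0,0.024,0]]]
[[[-0,-0,0.023,0],[0,0,0,0],[0,0,0,0],[0,0,0,0],[0,0,0,0]]]
end [ 0.4777 -0.03    0.1204]
```

>>> {"api": "play_rows", "payload": {
  "steps": [
    [[0.014,-0.022,-0.006,0],[0.013,-0.021,-0.005,0],[0.014,-0.022,-0.006,0],[0.012,-0.025,0.005,0],[0.013,-0.025,0.005,0]]
  ]
}}

```text
time: 19.23
ee_pos: [0.509, 0.0478, 0.2063]
tcp_rot: [-180.0, 0.0, -175.6]
wrist_force: [0.1, -0.8, -0.4]
opening: 0.062
grasp_force: 0.0
```

>>> {"api": "play_rows", "payload": {
  "steps": [
    [[0.012,-0.026,0.005,0],[0.012,-0.025,0.005,0],[0.013,-0.025,0.005,0],[0,0,0.023,0],[0,0,0.024,0]]
  ]
}}

```text
time: 19.65
ee_pos: [0.4784, -0.0313, 0.1445]
tcp_rot: [-180.0, 0.2, -175.8]
wrist_force: [-1.1, 0.2, -0.1]
opening: 0.0618
grasp_force: 0.0
```

>>> {"api": "play_rows", "payload": {
  "steps": [
    [[0,0,0.023,0],[0,0,0,0],[0,0,0,0],[0,0,0,0],[0,0,0,0]]
  ]
}}

```text
time: 20.07
ee_pos: [0.4793, -0.0299, 0.1229]
tcp_rot: [-180.0, 0.1, -175.7]
wrist_force: [0.3, -0.1, 0.6]
opening: 0.0623
grasp_force: 0.0
```

Run:
```python
from plan import *
o=bot.get_obs();print(o["ee_pos"],o["opening"])
c=cam("wrist","pics/w9.png")
for v in (110,150,180):
  for k,b in whites(c,v=v,s=70,lo=30,box=(180,100,330,330)):
    if b[2]<25: continue
    e=cv2.fitEllipse(k); print(v,b,np.round(e[0],1),np.round(e[1],1),"z26",onz(c,[e[0]],.026)[0].round(4))
for y in(-.024,-.028,-.032): print(y,proj(c,[(.478,y,.0),(.478,y,.04),(.478+.019,y,.046),(.478-.018,y,0),(.478-.019,y,.034)]).round(0).tolist())
g=cv2.cvtColor(c["img"],cv2.COLOR_BGR2GRAY)[130:250:4,205:320:3]
for r in g: print("".join(" .:-=+*#%@"[min(9,int(v)//26)] for v in r))
```

```text
[ 0.47931133 -0.02986792  0.12290648] 0.06228521166157279
110 (325, 230, 28, 42) [339.9 252.3] [12.4 51.5] z26 [0.535  0.0526 0.026 ]
110 (236, 168, 45, 49) [258.  192.5] [43.7 47. ] z26 [ 0.4806 -0.0314  0.026 ]
150 (236, 169, 44, 47) [258.  192.7] [42.2 45.4] z26 [ 0.4808 -0.0313  0.026 ]
180 (237, 170, 43, 45) [258.  192.6] [41.6 44. ] z26 [ 0.4807 -0.0313  0.026 ]
-0.024 [[266.0, 183.0], [267.0, 195.0], [265.0, 218.0], [267.0, 165.0], [268.0, 172.0]]
-0.028 [[262.0, 183.0], [262.0, 195.0], [260.0, 218.0], [263.0, 165.0], [264.0, 171.0]]
-0.032 [[258.0, 182.0], [257.0, 194.0], [256.0, 217.0], [259.0, 165.0], [259.0, 171.0]]
.......................................
.......................................
.......................................
.......................................
.......................................
.......................................
.......................................
.......................................
.......................................
.................::....................
..............:=*###+-.................
.............-*%@@@@%%=................
............:%@@@@@@@@@=...............
...........:%@@@@@@@@@@@-..............
...........*%@@@@@@@@@@%%..............
..........:%%%@@@@@@@@@%%=.............
..........-%%%%@%%%%@@%%%=.............
..........:%%%%%@@@@%%%%%=.............
...........*%%%%@@@@%%%%#:.............
...........:#%%%%%%%%%%%-..............
............:*%%%%%%%%#-...............
..............:+*##*+-.................
.......................................
.......................................
.......................................
.......................................
.......................................
.......................................
.......................................
.......................................
```

>>> {"api": "play_rows", "payload": {
  "steps": [
    [[-0.001,-0.001,0.03,0],[0,-0.001,0.03,0],[0,0,0.025,0],[0,0,0.015,0],[0,0,0,0]]
  ]
}}

```text
time: 20.53
ee_pos: [0.4783, -0.0317, 0.0189]
tcp_rot: [180.0, -0.2, -175.7]
wrist_force: [-0.5, 0.2, -0.7]
opening: 0.0622
grasp_force: 0.0
```

>>> {"api": "play_rows", "payload": {
  "steps": [
    [[0,0,0,0],[0,0,0,0],[0,0,0,0],[0,0,0,0],[0,0,0,0]]
  ],
  "gripper": 0.02,
  "squeeze": 20
}}

```text
time: 20.95
ee_pos: [0.481, -0.032, 0.0233]
tcp_rot: [-180.0, 0.2, -175.7]
wrist_force: [-2.0, -0.8, 6.7]
opening: 0.0356
grasp_force: 20.1
```

>>> {"api": "play_rows", "payload": {
  "steps": [
    [[0,0,0,0],[0,0,-0.02,0],[0,0,-0.03,0],[0,0,-0.03,0],[0,0,-0.03,0]]
  ]
}}

```text
time: 21.37
ee_pos: [0.4798, -0.0318, 0.1334]
tcp_rot: [-180.0, 0.1, -175.7]
wrist_force: [0.9, 0.6, -1.2]
opening: 0.0353
grasp_force: 20.4
```

Run:
```python
from plan import *
o=bot.get_obs(); print(o["ee_pos"])
a=face(.0656,-.001,.0439)-np.array([0,0,.020]); print(a)
rows([.4786,-.032,.1304],[180,0,184.25],[((.4786,-.03,.225),.035),((a[0],a[1],.225),.036),(a+[0,0,.004],.032)])
```

```text
[ 0.47978322 -0.03183923  0.1334254 ]
[0.61596203 0.17184298 0.14641067]
[[[-0,0.001,-0.032,0],[-0,0,-0.031,0],[-0,0.001,-0.032,0],[-0.022,0.027,0,0],[-0.021,0.028,0,0]]]
[[[-0.022,0.027,0,0],[-0.022,0.027,0,0],[-0.022,0.028,0,0],[-0.021,0.027,0,0],[-0.022,0.027,0,0]]]
[[[-0,0,0.025,0],[-0,0,0.025,0],[-0,0,0.025,0],[0,0,0,0],[0,0,0,0]]]
end [0.6159 0.1717 0.1504]
```

>>> {"api": "play_rows", "payload": {
  "steps": [
    [[0,0.001,-0.032,0],[0,0,-0.031,0],[0,0.001,-0.032,0],[-0.022,0.027,0,0],[-0.021,0.028,0,0]]
  ]
}}

```text
time: 21.78
ee_pos: [0.5198, 0.028, 0.2303]
tcp_rot: [-180.0, 0.4, -175.9]
wrist_force: [0.5, 0.5, -1.7]
opening: 0.0356
grasp_force: 20.4
```

>>> {"api": "play_rows", "payload": {
  "steps": [
    [[-0.022,0.027,0,0],[-0.022,0.027,0,0],[-0.022,0.028,0,0],[-0.021,0.027,0,0],[-0.022,0.027,0,0]]
  ]
}}

```text
time: 22.2
ee_pos: [0.6176, 0.1737, 0.2272]
tcp_rot: [180.0, 0.1, -175.7]
wrist_force: [1.1, -0.8, 0.9]
opening: 0.0355
grasp_force: 20.4
```

>>> {"api": "play_rows", "payload": {
  "steps": [
    [[0,0,0,0],[0,0,0.025,0],[0,0,0.025,0],[0,0,0.02,0],[0,0,0,0]]
  ]
}}

```text
time: 22.62
ee_pos: [0.6154, 0.1715, 0.1524]
tcp_rot: [-179.9, -0.3, -175.7]
wrist_force: [-1.0, -0.3, -1.6]
opening: 0.0351
grasp_force: 20.3
```

>>> {"api": "play_rows", "payload": {
  "steps": [
    [[0,0,0.001,0],[0,0,0.001,0],[0,0,0.001,0],[0,0,0,0],[0,0,0,0]]
  ]
}}

```text
time: 23.03
ee_pos: [0.6172, 0.172, 0.1544]
tcp_rot: [180.0, 0.1, -175.7]
wrist_force: [-0.1, 0.4, -0.7]
opening: 0.0354
grasp_force: 20.4
```

>>> {"api": "play_rows", "payload": {
  "steps": [
    [[0,0,0.002,0],[0,0,0.001,0],[0,0,0.001,0],[0,0,0,0],[0,0,0,0]]
  ]
}}

```text
time: 23.45
ee_pos: [0.6169, 0.172, 0.1497]
tcp_rot: [180.0, 0.0, -175.7]
wrist_force: [-1.8, 0.5, 3.6]
opening: 0.0355
grasp_force: 20.6
```

>>> {"api": "play_rows", "payload": {
  "steps": [
    [[0,0,0.001,0],[0,0,0.001,0],[0,0,0,0],[0,0,0,0],[0,0,0,0]]
  ]
}}

```text
time: 23.87
ee_pos: [0.6168, 0.1721, 0.1491]
tcp_rot: [180.0, 0.1, -175.7]
wrist_force: [-6.3, 0.1, 12.5]
opening: 0.0353
grasp_force: 21.2
```

>>> {"api": "play_rows", "payload": {
  "steps": [
    [[0.002,0,0.001,0],[0.0015,0,0.001,0],[0.0015,0,0.001,0],[0.0015,0,0.001,0],[0,0,0,0]]
  ]
}}

```text
time: 24.28
ee_pos: [0.6098, 0.1717, 0.1447]
tcp_rot: [180.0, 0.0, -175.7]
wrist_force: [-6.8, 0.5, 10.8]
opening: 0.0351
grasp_force: 21.2
```

Run:
```python
from plan import *
o=bot.get_obs(); print(o["ee_pos"],o["wrist_force"],Hm().T@o["wrist_force"],o["torque"])
c=cam("wrist","pics/w10.png"); disc()
g=cv2.cvtColor(c["img"],cv2.COLOR_BGR2GRAY)[150:270:4,205:320:3]
for r in g: print("".join(" .:-=+*#%@"[min(9,int(v)//26)] for v in r))
```

```text
[0.60980103 0.17166887 0.1447289 ] [-6.81496504  0.54404805 10.8149301 ] [-1.55213141  1.04910875 12.65672584] [-0.06451593  1.25268009 -0.05934877]
side [0, 1, 2] hub off [-0.0043  0.    ] angle [4.6, -1.51, -1.25]
scene [0, 2] hub off [ 0.0008 -0.0013] angle [2.22, 2.36]
**======+************####*+++++++++++++
**+=====+*************####*++++++++++++
***=====*********#****#####++++++++++++
**+=====****##**#*****#####++++++++++++
**+=====****************###++++++++++++
**+=====+****####**#****###++++++++++++
***======******#####*****#+++++++++++++
***======+***************++++++++++++++
***=======+*************+==++++++++++++
+**+========+*********+====++++++++++++
=++=============+++=========+++++++====
===============================+=======
=======================================
=======================================
======================================+
================++**++================+
=============+#%@@@@@@%#+==============
===========+#@@@@@@@@@@@@#+============
==========*%@@@@@@@@@@@@@@%#===========
==+*===:=#@@@@@@@@@@@@@@@@%@#=:========
=+++==-.*@%@@@@@@@@@@@@@@@@%@*.-=======
=++===.-%%%@@@@@@@@@@@@@@@@%%%-.===---=
..===-.=%%%@@@@@@@@@@@@@@@@%%%=.-===..:
.:===:.+%%%%@@@@@%%%%@@@@@%%%%+.:===:..
.====..+%%%%@@@@%%%%%#@@@@%%%%+..====..
:===-..+%%%%%@@@@@@@@@%@@%%%%%+..-===-.
====...=%%%%%%%@@@@@@@@%%%#%%%=...====.
:=*+...=%%%%%%%%@%%%%@%%%%%%%%=...+*=:.
..=+:..-#%%%%%%%@@@@@@%%%%%%@%-..:+=...
..::....*%%%%%%%%%%@%%%%%%%@%*....::...
```

```bash
cat >> plan.py <<'E'
def look(n,P,w=22,h=18,f=2):
    c=cam(n); u,v=proj(c,P)[0].astype(int); g=cv2.cvtColor(c["img"],cv2.COLOR_BGR2GRAY)[v-h:v+h,u-w:u+w]
    g=cv2.resize(g,None,fx=f,fy=f*.6,interpolation=cv2.INTER_CUBIC); print(n,(u,v))
    for r in g: print("".join(" .:-=+*#%@"[min(9,int(x)//25)] for x in r))
    return c
E
python3 - <<'E'
from plan import *
o=bot.get_obs(); b=o["ee_pos"]-[0,0,.01]
c=look("side",b,26,24,2)
for t in (25,15,5):
    a=np.radians(25-t); ax=np.array([-np.sin(a),0,np.cos(a)]); G=o["ee_pos"]+[0,0,.015]; B=G-.038*ax; ex=np.array([np.cos(a),0,np.sin(a)])
    u0,v0=proj(c,b)[0].astype(int)
    print(t,[((q[0]-u0+26)*2,(q[1]-v0+24)*1.2) for q in (proj(c,B+.018*ex)[0],proj(c,B-.018*ex)[0])])
E
```

```text
side (np.int64(225), np.int64(222))
==-:.                .-*###########=.  .   .::-------:..  .   .....         ..   . ...  ....       .. ..
=-:..        .       .-+*#######%##=.  ... .:--------:.       .......              ..        ..     ....
::..        .    .   .:-=+*#######*=.  .....:--------:.    ........::---::..                ......   .  
...      ...     .      .:=++****++-.  .....:--------:.   ..::....:-=++++==--::::..        ...     .  ..
          .             .:-==+++++=-.  . ...:--=-----:.  ...:.....:-=++++++++++++=--:....         ......
     ...   ..     .::--======+=+++=-.  .  ..:--------:. ........ .:-=++++++++++++++++===-:.        ..   
                .:-==++++++=+++++++-. .... .::-------:. ........ .:-=+++++++++++++++++++===--::..       
    ..    .    .:=++****+++=++=+++=-. ......::------::.........  .:=+++++=++++++++++++++++++===---:.    
   ..       .:-==++**+*+++==+++++++-:......::--------:.........   :-=+===+=++++=+++++=+++++++++++==--:..
.....    ..:-++**+*++++++==+++++++=-:.....::-======--::...:...   :=*#*+=====+++==++++=======+++++++++==-
        .-=++*
[... 4725 characters left out ...]
+**+++++++++++++++=--:--------=*%%#+-::::::::::-=+*#####%#*=-:----------------------------
..     .:-====+++*++++++++++++++++====-----=+*#%#+-:::-::::::::--=**##%%%*=-----------------------------
..      .-=+===+++**+++++++++++++++++=-----=+*#%#*=-----:::::::::-+**#%%%*+-----------------------------
25 [(np.float64(38.39317440410434), np.float64(33.62774218765382)), (np.float64(69.10458256216037), np.float64(34.756225972679296))]
15 [(np.float64(32.87127641013194), np.float64(32.0670500879635)), (np.float64(63.281921711387156), np.float64(35.47510366491205))]
5 [(np.float64(27.917625728616088), np.float64(30.137384248614385)), (np.float64(57.165319747169804), np.float64(35.730522944841184))]
```

>>> {"api": "play_rows", "payload": {
  "steps": [
    [[0.002,0,0.0015,0],[0.002,0,0.0015,0],[0.0015,0,0.0015,0],[0.0015,0,0.0015,0],[0.0015,0,0.0015,0]]
  ]
}}

```text
time: 24.9
ee_pos: [0.6032, 0.1712, 0.139]
tcp_rot: [179.9, 0.3, -175.7]
wrist_force: [-2.2, -0.5, 23.6]
opening: 0.035
grasp_force: 22.5
```

>>> {"api": "play_rows", "payload": {
  "steps": [
    [[0,0,0,0],[0,0,0,0],[0,0,0,0],[0,0,0,0],[0,0,0,0]]
  ]
}}

```text
time: 25.32
ee_pos: [0.6033, 0.1712, 0.1391]
tcp_rot: [179.9, 0.3, -175.7]
wrist_force: [-1.3, -0.9, 18.6]
opening: 0.0355
grasp_force: 22.0
```

Run:
```python
from plan import *
o=bot.get_obs(); b=o["ee_pos"]-[0,0,.01]; print(o["ee_pos"],Hm().T@(o["ee_pos"]-HUB),Hm().T@o["wrist_force"])
c=look("side",b,24,20,2)
for t in (15,8,0):
    a=np.radians(25-t); ax=np.array([-np.sin(a),0,np.cos(a)]); G=o["ee_pos"]+[0,0,.015]; B=G-.038*ax; ex=np.array([np.cos(a),0,np.sin(a)])
    u0,v0=proj(c,b)[0].astype(int)
    print(t,[((q[0]-u0+24)*2,(q[1]-v0+20)*1.2) for q in (proj(c,B+.018*ex)[0],proj(c,B-.018*ex)[0])])
```

```text
[0.60327749 0.1712171  0.13910644] [ 0.04255427 -0.00068129  0.02451952] [ 6.64641498 -0.75945757 17.37849596]
side (np.int64(228), np.int64(224))
     .-=+***++++++++++++==++++=--:...  ..:--------:.  ... .....:-=+++++++++=++++++=====--:.     
  .-==+++*+++++++++++++====+++==-:. .. ..::-------:.   ..... .:-==+++++=++==++++++++++++==-::.  
:-=++**++++++++++++++++====+++==-..... ..::------::.. ...... .:-=+++++==+++++++++++++++++++==--:
=++**++++++++++++++++++=++=+++==-.......::-------::......... .:-=+++++==++++++++++==++++++++++++
**+++++++++++++++++++==++++++++=-:.....::--=-------::......  .:-===+====++====+++=++++++++++++++
**+++++++++++++++++++++++++++++=-:.....::-=======--::..... ..-=++++==+++++++=++++++++++===++++++
+++++++++++++++++++=++++=++++++==-:.....:----------:...... :+%@@@#+==+==+++++===++===+++==++++++
+++++*####**++++++===+++++++++++=-:..  .::---:--:::.....  .-*@@@@%*==+==+++++++====+=++++++++++=
++++*%@@@@%#*+++===+++++++===+++==-..  ..:::::::::......  .-+%@@@@#+====++==+++==+++++=+++++++==
++++*%@@@@@%#*+++=+++++++====+++==:..  ...::::::::.....   .-+#%@@%*+====++==++=+
[... 3402 characters left out ...]
---------
=++*++++++++++++++++++++++=--------=+*#%%#*++***#######**+=-::::--------------------------------
==++++++++++++++++++++++*++=------=+*###*+====+++**#######*+=-:::-------------------------------
===++*++++++++++++++++++*++=------=*#%#*=--:------=+*######**+----------------------------------
15 [(np.float64(28.787850138176964), np.float64(26.99530407776707)), (np.float64(59.08877200112124), np.float64(30.38608114561066))]
8 [(np.float64(25.272988720520402), np.float64(25.688656268978615)), (np.float64(54.8366741470432), np.float64(30.611681239529332))]
0 [(np.float64(21.66330494076726), np.float64(23.997727352154264)), (np.float64(49.879550469372475), np.float64(30.589916084583567))]
```

>>> {"api": "play_rows", "payload": {
  "steps": [
    [[0.001,0,0.001,0],[0.001,0,0.001,0],[0,0,0,0],[0,0,0,0],[0,0,0,0]]
  ]
}}

```text
time: 25.78
ee_pos: [0.6018, 0.1711, 0.1385]
tcp_rot: [179.9, 0.5, -175.7]
wrist_force: [-1.5, -1.0, 25.5]
opening: 0.0356
grasp_force: 22.7
```

Run:
```python
from plan import *
o=bot.get_obs(); b=o["ee_pos"]-[0,0,.01]; print(o["ee_pos"],Hm().T@(o["ee_pos"]-HUB),Hm().T@o["wrist_force"])
```

```text
[0.60178191 0.17114965 0.13846793] [ 0.04092818 -0.00063739  0.02457326] [ 9.31273828 -0.87061057 23.74349638]
```

>>> {"api": "play_rows", "payload": {
  "steps": [
    [[0.002,0,-0.004,0],[0.004,0,-0.008,0],[0.004,0,-0.009,0],[0.004,0,-0.009,0],[0.003,0,-0.006,0]]
  ]
}}

```text
time: 26.2
ee_pos: [0.5826, 0.1695, 0.171]
tcp_rot: [180.0, 0.0, -175.7]
wrist_force: [0.5, -0.1, 0.2]
opening: 0.0353
grasp_force: 20.9
```

>>> {"api": "play_rows", "payload": {
  "steps": [
    [[0,0,0,0],[0,0,0,0],[0,0,0,0],[0,0,0,0],[0,0,0,0]]
  ]
}}

```text
time: 26.62
ee_pos: [0.5829, 0.1694, 0.1692]
tcp_rot: [-180.0, -0.1, -175.7]
wrist_force: [0.3, 0.3, -0.9]
opening: 0.0353
grasp_force: 20.9
```

Run:
```python
from plan import *
o=bot.get_obs(); T=Hm().T@(o["ee_pos"]-HUB); print(o["ee_pos"],T,o["wrist_force"])
c=cam("wrist","pics/w11.png")
hsv=cv2.cvtColor(c["img"],cv2.COLOR_BGR2HSV); m=((hsv[...,2]>190)&(hsv[...,1]<70)).astype(np.uint8); 
g=cv2.cvtColor(c["img"],cv2.COLOR_BGR2GRAY)
for r in g[190:275:3,205:320:2]: print("".join(" .:-=+*#%@"[min(9,int(v)//26)] for v in r))
for L in (.044,.047): print(L,[proj(c,HUB+Hm()@(T+[dx,0,-.0246+L])).round(1).tolist() for dx in(.002,.005,.008)])
disc()
```

```text
[0.58286368 0.16935082 0.16915374] [ 0.03667707 -0.00102502  0.06041362] [ 0.30772714  0.31247309 -0.87393244]
=============+**#*#################****+==================
==============*#**#################*#**+==================
==============+****###############*****===================
==============+**#*###############****+===================
========+**+==++*##################**+====================
========+###+==++*#################**=====++==============
***++++++###+==+=+*###############*++===++++==============
###**##########*+=++*#####%%%%###*+====+++++======+=+====+
################*+++*#%%@@@@@@@@%%#*+++++++++++++++++++=+*
###################%%@@@@@@@@@@@@@@@%#*+++++++++++++++=+%@
*###############%%@@@@@@@@@@@@@@@@@@@@%%#++++++++++++++%@@
*#############%@@@@@@@@@@@@@@@@@@@@@@@@@@%*+++++++++++*@@@
+*###*++++==*%@@@@@@@@@@@@@@@@@@@@@@@@@@@@%*=-=+++++++%@@#
**##*+=+=-.:#@@@@@@@@@@@@@@@@@@@@@@@@@@@@@@%=.:=+==++*@@@*
####++=+=:.=%@@@@@@@@@@@@@@@@@@@@@@@@@@@@@@@*::==+=++*%@@*
+--===+==.:*@@@@@@@@@@@@@@@@@@@@@@@@@@@@@@@@#=.:=+++=-=+**
..:==+==-.:*@@@@@@@@@@@@@@@@@@@@@@@@@@@@@@@@%
[... 272 characters left out ...]
@@@@@@@@@@@@@@@@@@@@@@@*....-=====-.
=++++-....-%@@@@@@@@@@@@@@@@@@@@@@@@@@@@@@@@@*....:=++++=:
:-+**=:...-#@@@@@@@@@@@@@@@@@@@@@@@@@@@@@@@@%+....-***-:..
..:+*=:...:*@@@@@@@@@@@@@@@@@@@@@@@@@@@@@@@@%+....-**-....
...-=-:....+@@@@@@@@@@@@@@@@@@@@@@@@@@@@@@@@%-...::==:....
......:....+@@@@@@@@@@@@@@@@@@@@@@@@@@@@@@@@%:....:.......
..........:*%@@@@@@@@@@@@@@@@@@@@@@@@@@@@@@%#-...:........
......:...-#%%@@@@@@@@@@@@@@@@@@@@@@@@@@@@%%%+............
0.044 [[[259.1, 244.0]], [[259.0, 250.1]], [[259.0, 256.3]]]
0.047 [[[259.0, 244.3]], [[259.0, 250.5]], [[259.0, 256.8]]]
side [0, 1, 2] hub off [0.0002 0.0025] angle [6.0, 6.26, -0.17]
scene [0, 1, 2] hub off [0.0003 0.0048] angle [1.81, 2.71, -2.0]
```

Run:
```python
from plan import *
from scipy.optimize import least_squares
o=bot.get_obs(); T=Hm().T@(o["ee_pos"]-HUB)
c=cam("wrist"); g=cv2.GaussianBlur(cv2.cvtColor(c["img"],cv2.COLOR_BGR2GRAY),(3,3),0)
m=(g>212).astype(np.uint8); cs,_=cv2.findContours(m,cv2.RETR_EXTERNAL,cv2.CHAIN_APPROX_NONE)
k=max((k for k in cs if cv2.pointPolygonTest(k,(260.,245.),False)>0),key=len).reshape(-1,2); k=k[(k[:,1]<256)&(k[:,0]>221)&(k[:,0]<300)]
P=((onplane(c,k,HUB+Hm()@(T+[0,0,-.0246+.046]),Hm()[:,2])-HUB)@Hm())[:,:2]
f=least_squares(lambda p:np.hypot(P[:,0]-p[0],P[:,1]-p[1])-p[2],[P[:,0].mean(),0,.019],loss="soft_l1",f_scale=.0005).x
print(len(k),"lid centre",f,"rel TCP",f[:2]-T[:2])
# cup rim & ring, from same picture if visible, and dark line / pointer
ys=np.arange(-.034,.0341,.002)
for x in (-.100,-.103,-.106,-.109,-.112,-.115,-.118):
    uv=proj(c,[face(x,y,0) for y in ys]).astype(np.float32)
    v=cv2.remap(g,uv[:,0].reshape(1,-1),uv[:,1].reshape(1,-1),cv2.INTER_LINEAR)[0]
    print(f"{x*1e3:6.0f} "+" ".join(f"{int(t)//10:2d}" for t in v))
u,v=proj(c,face(-.0685,-.001,.02))[0].astype(int); print(u,v)
for r in g[v-40:v+44:3,u-46:u+46:2]: print("".join(" .:-=+*#%@"[min(9,max(0,int(t)-90)//16)] for t in r))
```

```text
118 lid centre [ 0.03935934 -0.00038168  0.01657586] rel TCP [0.00251261 0.00059423]
  -100 17 13 12 12 12 13 16 20 21 20 19 17 16 15 15 15 15 15 15 16 17 19 19 18 15 14 14 14 14 14 14 14 14 14 14
  -103 14 12 12 12 12 12 13 14 15 17 18 18 19 19 19 19 19 20 20 19 18 17 15 14 14 14 14 14 14 14 14 14 14 14 14
  -106 15 13 12 12 12 12 13 14 14 14 14 14 14 13 10 14 16 16 15 14 14 14 14 14 14 14 14 14 14 14 14 14 15 15 16
  -109 22 21 19 14 14 14 14 14 14 14 14 14 14 11  7 12 14 14 14 14 14 14 14 14 14 14 15 15 15 16 16 16 16 16 16
  -112 22 22 21 16 16 16 16 16 16 16 16 16 15 17 16 18 19 20 20 20 17 16 16 16 17 17 17 17 17 17 17 17 17 17 17
  -115 22 22 22 18 17 17 17 17 17 17 17 16 15 18 18 18 18 18 18 18 17 17 17 17 17 17 17 17 17 17 17 17 17 17 17
  -118 22 22 22 19 17 17 17 17 17 17 16 15 14 14 13 13 13 14 14 14 16 17 17 17 17 17 17 17 17 17 17 17 17 17 17
259 100
%%%%%%%%*++++++++=---------=++++++++++++++++++
%%%%%%%%+=+=+++++==*#**#**#*++++++++++++++++++
%%%%%%%#==========--:-+++**+========+++++===++
%%%%%#*+-::--------:  :--------------=======++
%##*=:::::::-------=::=++==--------
[... 392 characters left out ...]
@@%++-:=***%%%%%%%%%%%%%%%%%%#==#@@*------
***@@@#++--+***#%%%%%%%%%%%%%%%%%#+=#@@#=-----
**#@@@#=+==*****#%%%%%%%%%%%%%%%%#**#@@%=-----
**%@@@#-=++****##%%%%%%%%%%%%%%%%#*##@@%=-----
**#@@@#--+**********#%%%%%%%%%%#**###@@%=-----
***@@@@=:-+**********#%%%%%%%%%#*##+%@@#=-----
***%@@@+::-+*********#%%%%%%#####*=*@@@*------
***#@@@#=::-+*********#%%%######*=+%@@%=------
*****%%%#-:::-=+********####%#+=-+%@@%+-------
****+*%%%#=:::::-=+++***###*+=-=*@@@@*--------
*****++#%%%*-:::::::::-------=+%@@@%*---------
****+-:=*%%%%#+-:::::::---=+#%@@@@#+----------
****+-::-+#%%%%%#**++=+*#%%@@@@@%*=-----------
****+-::::-=*#%%%%%%%%%@@@@@@@#*=-------------
****+::::::::-=*###%%%%%%%%#*==---------------
```

>>> {"api": "play_rows", "payload": {
  "steps": [
    [[0.0195,0,0.009,0],[0.0195,-0.001,0.009,0],[0.0195,0,0.009,0],[0.0195,-0.001,0.009,0],[0.0195,0,0.0095,0]]
  ]
}}

```text
time: 27.23
ee_pos: [0.485, 0.1599, 0.1238]
tcp_rot: [-180.0, 0.0, -175.7]
wrist_force: [0.3, 0.8, 0.3]
opening: 0.0354
grasp_force: 20.9
```

>>> {"api": "play_rows", "payload": {
  "steps": [
    [[0,0,0,0],[0,0,0,0],[0,0,0,0],[-0.001,0,0.003,0],[-0.002,0,0.004,0]]
  ]
}}

```text
time: 27.65
ee_pos: [0.49, 0.1605, 0.1177]
tcp_rot: [180.0, 0.1, -175.7]
wrist_force: [0.3, 0.4, -1.2]
opening: 0.0354
grasp_force: 20.8
```

Run:
```python
from plan import *
o=bot.get_obs(); T=Hm().T@(o["ee_pos"]-HUB); print(o["ee_pos"],"bottle base",T+[.0025,.0006,-.0246],o["wrist_force"])
```

```text
[0.48995036 0.16053227 0.11770911] bottle base [-0.06713356 -0.0023128   0.02862422] [ 0.2710612   0.42525684 -1.24975744]
```

>>> {"api": "play_rows", "payload": {
  "steps": [
    [[-0.001,0,0.004,0],[-0.001,0,0.004,0],[-0.001,0,0.003,0],[0,0,0,0],[0,0,0,0]]
  ]
}}

```text
time: 28.07
ee_pos: [0.4918, 0.1605, 0.1059]
tcp_rot: [-180.0, -0.0, -175.7]
wrist_force: [-0.3, 0.0, -0.5]
opening: 0.0352
grasp_force: 20.8
```

>>> {"api": "play_rows", "payload": {
  "steps": [
    [[-0.001,0,0.002,0],[-0.001,0,0.002,0],[-0.001,0,0.002,0],[0,0,0,0],[0,0,0,0]]
  ]
}}

```text
time: 28.48
ee_pos: [0.4948, 0.1608, 0.1002]
tcp_rot: [-180.0, -0.0, -175.7]
wrist_force: [1.3, -0.4, -0.6]
opening: 0.0351
grasp_force: 20.8
```

Run:
```python
from plan import *
o=bot.get_obs(); T=Hm().T@(o["ee_pos"]-HUB); print(o["ee_pos"],"bottle base",T+[.0025,.0006,-.0246],Hm().T@o["wrist_force"])
```

```text
[0.49481763 0.16076374 0.10016402] bottle base [-0.0701338  -0.00244376  0.01066439] [ 0.87257079 -0.4654416  -1.12121763]
```

>>> {"api": "play_rows", "payload": {
  "steps": [
    [[-0.001,0,0.001,0],[-0.001,0,0.001,0],[-0.0005,0,0.001,0],[-0.0005,0,0.001,0],[0,0,0,0]]
  ]
}}

```text
time: 28.9
ee_pos: [0.4979, 0.161, 0.0967]
tcp_rot: [180.0, 0.0, -175.7]
wrist_force: [-2.4, -0.6, 4.5]
opening: 0.0355
grasp_force: 21.1
```

Run:
```python
from plan import *
o=bot.get_obs(); T=Hm().T@(o["ee_pos"]-HUB); print(o["ee_pos"],"bottle base",T+[.0025,.0006,-.0246],Hm().T@o["wrist_force"])
```

```text
[0.49788227 0.16102502 0.09667513] bottle base [-0.06882085 -0.002411    0.00620258] [-0.30021168 -0.41592847  5.07326763]
```

>>> {"api": "play_rows", "payload": {
  "steps": [
    [[0,0,0,0],[0,0,0,0],[0,0,0,0],[0,0,0,0],[0,0,0,0]]
  ],
  "gripper": 0.058
}}

```text
time: 29.32
ee_pos: [0.4978, 0.161, 0.0962]
tcp_rot: [-180.0, -0.0, -175.7]
wrist_force: [-0.1, 0.9, 0.1]
opening: 0.0581
grasp_force: 0.0
```

>>> {"api": "play_rows", "payload": {
  "steps": [
    [[0,0,-0.01,0],[0,0,-0.02,0],[0,0,-0.03,0],[0,0,-0.03,0],[-0.01,0,-0.02,0]]
  ]
}}

```text
time: 29.73
ee_pos: [0.5073, 0.1618, 0.2104]
tcp_rot: [180.0, 0.2, -175.7]
wrist_force: [0.1, -1.5, 1.1]
opening: 0.0578
grasp_force: 0.0
```

>>> {"api": "play_rows", "payload": {
  "steps": [
    [[-0.02,0,0,0],[-0.025,0,0,0],[-0.02,0,0,0],[0,0,0,0],[0,0,0,0]]
  ]
}}

```text
time: 30.15
ee_pos: [0.573, 0.1666, 0.2061]
tcp_rot: [-180.0, -0.1, -175.7]
wrist_force: [-0.8, -0.1, 0.3]
opening: 0.058
grasp_force: 0.0
```

>>> {"api": "play_rows", "payload": {
  "steps": [
    [[0,0,0,0],[0,0,0,0],[0,0,0,0],[0,0,0,0],[0,0,0,0]]
  ]
}}

```text
time: 30.57
ee_pos: [0.5723, 0.1667, 0.2067]
tcp_rot: [180.0, 0.0, -175.7]
wrist_force: [-0.6, -0.6, -0.5]
opening: 0.058
grasp_force: 0.0
```

Run:
```python
from plan import *
o=bot.get_obs(); print(o["ee_pos"])
c=cam("wrist","pics/w12.png"); g=cv2.cvtColor(c["img"],cv2.COLOR_BGR2GRAY)
u,v=proj(c,face(-.0688,-.0024,.03))[0].astype(int); print(u,v)
for h in (.007,.02,.052,.059): print(h,proj(c,face(-.0688,-.0024,h)).round(1))
print("upright lid top",proj(c,face(-.0688,-.0024,.006)+[0,0,.046]).round(1))
for r in g[max(0,v-70):v+55:3,u-50:u+50:2]: print("".join(" .:-=+*#%@"[min(9,max(0,int(t)-90)//16)] for t in r))
ys=np.arange(-.034,.0341,.002)
for x in (-.103,-.106,-.109,-.112,-.115,-.118):
    uv=proj(c,[face(x,y,0) for y in ys]).astype(np.float32)
    w=cv2.remap(g,uv[:,0].reshape(1,-1),uv[:,1].reshape(1,-1),cv2.INTER_LINEAR)[0]
    print(f"{x*1e3:6.0f} "+" ".join(f"{int(t)//10:2d}" for t in w))
s=look("side",face(-.07,0,.03),22,20,2)
n=Hm()[:,2]
print([((proj(s,face(-.0688,-.0024,z))[0]-proj(s,face(-.07,0,.03))[0].astype(int)+[22,20])*[2,1.2]).round(0).tolist() for z in(.02,.04,.059)])
```

```text
[0.57230974 0.16667255 0.20671068]
260 108
0.007 [[260.4 119.5]]
0.02 [[260.4 113.8]]
0.052 [[260.5  96.8]]
0.059 [[260.5  92.5]]
upright lid top [[260.4 121.8]]
                                                  
                                                  
                                                  
                                                  
                                                  
                                                  
                                                  
                                                  
                      =++++++-                    
                      #%%%%%%*                    
**********###==-------#%%%%%%*-::-::::::::::::::::
%%%%%%%%%%%@%++++++++--*%%%%*=++++++++++++++++++++
%%%%%%%@@%%@%*+++++++---=##===++++++++++++++++++++
+#%@@%%%%@@@@%+++++++=---=====++++++++++++++++++++
=*%@@@%%@@@@@#++++++++%@@@@@%#++++++++++++++++++++
=#@@@@@@@@@%@@*++++#%@@@@@@@@@%#++++++++++++++++++
%@@@@@@@%%%*+==-=*%@@@@@@@@@@@@@@#=--===++++++++++
@@@%%%%#***-:::=%@@@@@@@@@@@@@@@@@%=-----====+++++
%%##*******=::-%@@@@
[... 5526 characters left out ...]
*=-::::-=+*******+****###+-.      
------------------------==+*##%%%%%%%%%%%%%%%%%%%%%#*+=-:::::-=+*******+*******+-.     .
:-------==----------------===++*##%%%%%%%#%%%%####*+=---------=+*###*+++***++++==:.     
------------------------------==+++****#####**+++===----------==++*++====+*****+=:.   ..
------=----------------------------====+++++===----------------==+++==--=+*****+=:.   ..
----------------==---=----------------------------------------==+**++===+++**++=:.   ...
---------------------=------------------------------=---------=+***+++++++*++=-:.   ....
--------------------------------------------------------------=+***++++++***+-.         
[[39.0, 27.0], [47.0, 21.0], [55.0, 14.0]]
```

The bottle stands in the cup with its lid centre at about v=100, against about 97 predicted for square and 122 for upright. The pocket is about 3 mm from the pointer line. Everything is released and still, so I'm handing in.

```bash
python3 -c "
from workcell import bot
print(bot.job_done())"
```

```text
the job is handed in; nothing more can be done
None
```

I handed the job in at about 31 s of the 64 s allowed, with the pocket about 3 mm from the index, the cup seated in it, and the bottle on the cup's floor, square and released. These are my camera and force readings, as the hand-in returned no verdict.

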